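# Load and close the desiccator

## Robot

A 7-joint arm with a two-finger parallel gripper is mounted at the origin on a cart in front of the work surface, level with it; the furniture and walls round the work are solid. World frame = base frame: x ahead of the robot, y to its left, z up, the work surface at z = 0. Lengths are in m, angles in rad, forces in N, time in s.
With the tool pointing down it reaches from about 0.4 to 0.85 m from the base axis. Payload 10.4 kg.
Tool frame: the origin (TCP) lies at the very end of the fingers, on their centre line; the grasp point (between the pads) lies 19 mm behind it; z points along the fingers, y is the direction in which the jaws open and shut (so a half turn about z gives the same grasp; the last joint's range is limited). The gripper opens to 87 mm and grips with 3 to 60 N. Pads are 19 mm wide; open, the fingers measure 117 mm over their backs; the gripper's body (75 mm by 190 mm) begins 51 mm behind the grasp point.
Start: joints at [-1.252, 0.332, -0.065, 1.46, 0.022, 1.35, -0.088], TCP at [0.209, 0.589, 0.223] pointing down, gripper open.
Joint ranges: [-2.6, 2.6], [-0.5, 2.12], [-1.47, 1.34], [0.16, 2.42], [-1.27, 4.41], [0.06, 2.06], [-2.6, 2.6]. Speed limits (rad/s): [2.22, 2.22, 2.79, 2.79, 3.14, 3.14, 3.14].

## Interface

Orientations are given as a unit quaternion [x, y, z, w].
In Python, from bench import r, eyes, job gives the robot as it stands. The module is installed in compiled form; this text tells all that it offers.
- The arm moves only by the tool play_rows, never from a script. Its argument "motion" is a list of rows, each a list of 7 numbers: the shift along the tool's x, y, z as a fraction of full scale, then the turn, a rotation vector about the tool's x, y, z as a fraction of full scale, then the opening in per cent of the stroke, from 0 (shut) to 100 (fully open). A call has 1 to 5 rows; each row is the pose to reach, as a shift and turn from the pose commanded when the call began, along the tool's axes at that moment; what a row does not reach only later rows make up. Full scale, the value 1, is 0.2 m for a shift and 90 degrees for a turn. A row lasts 1/8 s, in which the tool goes at most 62.5 mm and 10.7 degrees, less where a joint would pass 70% of its speed; a pose out of reach is approached as far as the arm can. A call with a number of a shift or a turn outside -1 to 1 is refused whole. A call with a gripper value outside its range is refused whole. The fingers move at their own pace and stop on an object; "squeeze" is the grip in N (left out, the last holds). Time passes only in rows, so rows that repeat a pose let the fingers close. It gives the time, the measured TCP pose, the force and the opening at its end, in the units of the state.
- r.read_state(): the state, without advancing time (a new reading comes with each control period).
- eyes.camera(name): name is "scene" or "top" or "wrist"; returns a dict with "image" (400x640x3 uint8, red, green, blue), "mtx" (3x3 intrinsics, pixels), "R" (3x3) and "t" (3): a world point X has camera coordinates R X + t. Camera axes: x right, y down, z forward; pixel columns grow to the right and rows downward; lengths in m; the calibration is good to about 2 mm. A picture is of the moment at which its call begins. There is no depth.
- job.close_job(): hands the job in, once; it reports no verdict.
Trained networks look in a picture, given as the dict that the camera call returned (one of the last four; its "shot" number tells which), for a name from the list of things; names that differ only in an ending like _2 or _b are one class to them, and where a whole thing is asked for, a point or a joint stands for the part that bears it (a point fixed in the world has none). Each returns a list of dicts, best first, with "p" (0 to 1); they miss things now and then, are a little off and sometimes report something else, mostly with a low value. They report only what shows in the picture. A call takes as long as a camera call.
- eyes.regions_of(picture, label): "region" (400x640 bool, what is visible of it) and "xy" ([column, row] in pixels, amid what is visible of it).
- eyes.landmark_of(picture, label): "xy" ([column, row] in pixels: a listed point, or the origin of a listed thing).
The state is a dict: "time": time; "joint_positions": joint angles; "joint_vel": joint speeds; "joint_torque": joint torques, N m; "ee_pos": TCP position; "eef_rot": TCP orientation; "ft_force": force on the tool from outside, world axes, zero at the start; "torque": the same for the moment, N m; "width": finger opening in m.
Only numpy, scipy, OpenCV 4.12 (cv2) and the standard library are available. Lean on these libraries where they do the work, as an engineer would, in place of code of your own. Each camera call takes 0.05 s, during which the arm holds its last target. There are 200 camera calls.

## Task

The dried samples have to cool in the desiccator: gently hang the porcelain crucible upright in the large round hole of the desiccator's plate, stand both lidded aluminium tins flat on the plate beside it, then set the clear lid gently and squarely on the flange so that it closes all round. The open empty tin, the shallow porcelain dish and the petri dish are not part of the batch: leave them standing where they are.

Things in the scene. Friction and masses are not known exactly. Their poses are not given: they have to be found in the camera images.
- desiccator: white plastic desiccator bowl, fixed, 192 mm across its flange, 104 mm high; origin at the centre of its foot, z up. Inside lies a flat perforated metal plate, its upper face 70 mm above the table, in a well 156 mm across and 34 mm deep. The plate's one large hole lies 42 mm from its centre along +x; there is room for the two tins at 120 degrees to either side of it, also 42 mm out.
- crucible_hole (a point): centre of the large hole, level with the plate's upper face: 31 mm across, with a 3.5 mm chamfer (38 mm across at the top). The tapered crucible hangs in it by its wall.
- flange (a point): centre of the bowl's mouth, level with the flat top of the flange (104 mm above the table), where the lid's underside rests. The flange is a flat ring, 156 mm inside and 192 mm outside, with a black sealing ring.
- lid_knob (a point): loose clear dome lid, 192 mm across, 88 mm high, 0.24 to 0.39 kg, standing on the table on its flat flange, 18 mm wide like the bowl's. This point: on the axis of its black knob, to be gripped, 71 mm above the lid's underside. Knob 30 mm across from 57 to 84 mm above the underside, top at 88 mm; the dome's crown below it is at 50 mm, flat to 26 mm from the axis.
- crucible_center (a point): white porcelain crucible, open, a tapered cup 33 mm high, 41 mm across the rim and 26 mm across the foot, given at its centre, half-way up; grip it across the rim. Hung in the hole, its rim stands about 18 mm above the plate.
- tin_a_center (a point): aluminium sample tin closed with a push-on lid, 52 mm across and 28 mm high, given at its centre, half-way up.
- tin_b_center (a point): second lidded tin, the same: 52 mm across and 28 mm high, given at its centre, half-way up.
- open_tin_center (a point): look-alike, to be left: empty aluminium tin without a lid, 51 mm across, only 20 mm high, given at its centre, half-way up.
- evaporating_dish_center (a point): look-alike, to be left: shallow white porcelain dish with a lip, 64 x 67 mm across and 24 mm high, given at its centre, half-way up.
- petri_dish_center (a point): look-alike, to be left: covered glass petri dish, 64 mm across and 15 mm high, given at its centre, half-way up.

How it is judged:
By the outcome, as a careful person would: the job done as asked, in the order asked, and still so for the second after the job is handed in, with the robot touching nothing.
It also fails if it takes over 122 s, if anything falls off the work surface, if the arm or the gripper's body presses on something with over 40 N, if the wrist force passes 120 N, or if a joint passes its speed limit or range.

## Working session

There is one attempt and no reset: what is moved stays moved. The work goes in short steps, Python scripts to look and compute and a tool call to move; the robot and the scene stay as the last step left them, time stands still between calls to the robot, and variables do not carry over. Pictures are saved under pics/ and viewed, about 12 in all and at most 16, crops included, and the job is handed in when it is done.

Besides the shell and the picture viewer there is one more tool, called after "Call:" as name(argument=value, ...), one argument or row to a line, values as JSON. play_rows: Moves the arm, as the interface text tells. Shift numbers are shares of 0.2 m and turn numbers shares of 90 degrees, none past 1 either way. Its arguments: {"type":"object","properties":{"motion":{"type":"array","items":{"type":"array","items":{"type":"number"}}},"squeeze":{"type":"number"}},"required":["motion"]}

```bash
mkdir -p pics
python3 - <<'E'
from bench import r,eyes,job
import cv2,numpy as np
s=r.read_state();print({k:np.round(v,3) for k,v in s.items()})
names=["desiccator","crucible_hole","flange","lid_knob","crucible_center","tin_a_center","open_tin_center","evaporating_dish_center","petri_dish_center"]
ims=[]
for c in ["scene","top"]:
    p=eyes.camera(c);ims.append(p)
    cv2.imwrite(f"pics/{c}0.png",p["image"][:,:,::-1])
    print(c,np.round(p["mtx"],1).tolist(),np.round(p["R"],3).tolist(),np.round(p["t"],3).tolist())
    for n in names:
        L=eyes.landmark_of(p,n)
        print(n,[(round(float(d["p"]),2),np.round(d["xy"],1).tolist()) for d in L[:4]])
E
```

```text
{'time': np.float64(0.0), 'joint_positions': array([-1.252,  0.333, -0.065,  1.461,  0.022,  1.35 , -0.088]), 'joint_vel': array([-0.   ,  0.   ,  0.   ,  0.002, -0.   ,  0.001, -0.   ]), 'joint_torque': array([ 1.0000e-03, -6.2327e+01,  2.5000e-02, -3.8989e+01, -6.1000e-02,
        4.0000e-02,  0.0000e+00]), 'ee_pos': array([0.209, 0.588, 0.222]), 'eef_rot': array([ 0.17 ,  0.985, -0.001, -0.   ]), 'ft_force': array([-0.081,  1.014, -0.292]), 'torque': array([-0.043,  0.032,  0.026]), 'width': np.float64(0.087)}
scene [[453.4, 0.0, 319.8], [0.0, 453.4, 193.6], [0.0, 0.0, 1.0]] [[-0.747, -0.664, -0.026], [-0.31, 0.382, -0.871], [0.588, -0.643, -0.491]] [0.431, 0.226, 1.226]
desiccator [(0.78, [382.8, 195.5])]
crucible_hole [(0.8, [390.9, 186.0])]
flange [(0.69, [386.4, 173.5])]
lid_knob [(0.62, [389.5, 188.8])]
crucible_center [(0.27, [388.2, 185.1])]
tin_a_center [(0.64, [360.2, 171.8])]
open_tin_center [(0.48, [232.5, 241.6])]
evaporating_dish_center [(0.6, [330.6, 177.1])]
petri_dish_center [(0.66, [419.9, 179.4])]
top [[425.7, 0.0, 317.0], [0.0, 425.7, 201.3], [0.0, 0.0, 1.0]] [[0.038, -0.999, 0.004], [-0.978, -0.038, -0.204], [0.204, 0.004, -0.979]] [0.014, 0.554, 1.307]
desiccator [(0.75, [388.3, 239.6])]
crucible_hole [(0.88, [382.3, 246.2])]
flange [(0.61, [395.3, 238.9]), (0.38, [225.3, 176.6])]
lid_knob [(0.6, [234.1, 232.5]), (0.18, [439.2, 252.7])]
crucible_center [(0.65, [440.7, 219.6])]
tin_a_center [(0.56, [416.9, 185.6])]
open_tin_center [(0.61, [227.9, 184.1])]
evaporating_dish_center [(0.71, [382.7, 168.8])]
petri_dish_center [(0.64, [440.8, 253.5])]
```

View pics/top0.png

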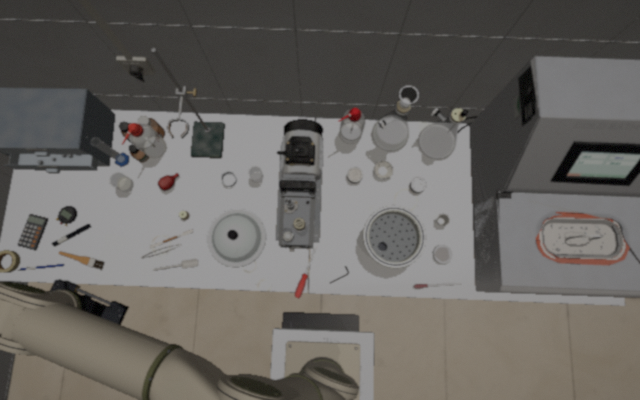

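View pics/scene0.png

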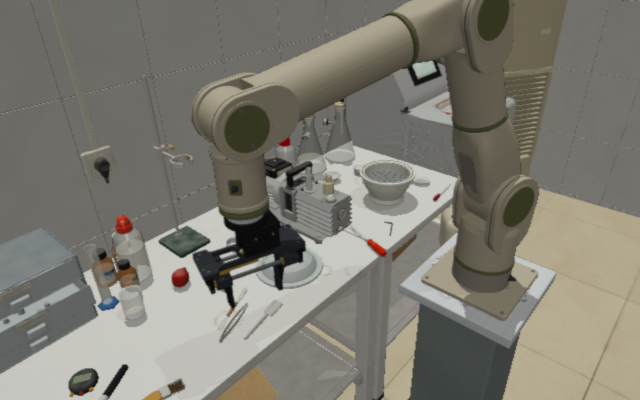

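```bash
cat > h.py <<'E'
import numpy as np,cv2
from scipy.spatial.transform import Rotation as Ro
from bench import r,eyes,job
def ray(p,xy,z):
    R,t=np.array(p["R"]),np.array(p["t"]);c=-R.T@t
    d=R.T@np.linalg.inv(p["mtx"])@np.array([xy[0],xy[1],1.])
    return c+d*(z-c[2])/d[2]
def proj(p,X):
    q=p["mtx"]@(np.array(p["R"])@np.array(X)+p["t"]);return q[:2]/q[2]
def rows(target,yaw=None):
    """shift/turn (tool frame fraction) from measured pose to target, tool down, yaw = angle of tool y axis"""
    s=r.read_state();Rt=Ro.from_quat(s["eef_rot"])
    d=Rt.inv().apply(np.array(target)-s["ee_pos"])/0.2
    o=""
    if yaw is not None:
        y=np.array([np.cos(yaw),np.sin(yaw),0]);z=np.array([0,0,-1.])
        best=min((Ro.from_matrix(np.c_[np.cross(k*y,z),k*y,z]) for k in(1,-1)),key=lambda q:(Rt.inv()*q).magnitude())
        o=np.round((Rt.inv()*best).as_rotvec()/(np.pi/2),3)
    print("shift",np.round(d,3),"turn",o)
E
python3 - <<'E'
from h import *
p=eyes.camera("top")
im=p["image"][:,:,::-1]
a=cv2.resize(im[125:290,330:480],None,fx=3.6,fy=3.6,interpolation=cv2.INTER_CUBIC)
b=cv2.resize(im[140:200,205:275],None,fx=3.5,fy=3.5,interpolation=cv2.INTER_CUBIC)
W=np.zeros((a.shape[0],a.shape[1]+b.shape[1],3),np.uint8);W[:,:a.shape[1]]=a;W[:b.shape[0],a.shape[1]:]=b
cv2.imwrite("pics/crop0.png",W)
Z={"desiccator":0,"crucible_hole":.07,"flange":.104,"lid_knob":.071,"crucible_center":.0165,"tin_a_center":.014,"open_tin_center":.01,"evaporating_dish_center":.012,"petri_dish_center":.0075}
for n,z in Z.items():
    for d in eyes.landmark_of(p,n): print(n,"L",round(d["p"],2),np.round(d["xy"],1),np.round(ray(p,d["xy"],z),3))
    for d in eyes.regions_of(p,n): print(n,"R",round(d["p"],2),np.round(d["xy"],1),d["region"].sum(),np.round(ray(p,d["xy"],z),3))
E
```

```text
desiccator L 0.85 [387.5 241.9] [ 0.438 -0.2    0.   ]
desiccator L 0.66 [416.1 187.6] [ 0.625 -0.296  0.   ]
desiccator R 0.78 [396.  239.1] 3013 [ 0.448 -0.228  0.   ]
desiccator R 0.27 [239.2 236.7] 2769 [0.436 0.286 0.   ]
crucible_hole L 0.75 [382.9 246.5] [ 0.415 -0.174  0.07 ]
crucible_hole L 0.58 [357.7 176.1] [ 0.638 -0.092  0.07 ]
crucible_hole R 0.98 [396.4 236.5] 3086 [ 0.447 -0.216  0.07 ]
flange L 0.79 [390.6 236.1] [ 0.444 -0.192  0.104]
flange R 0.64 [391.9 238.7] 3111 [ 0.436 -0.196  0.104]
lid_knob L 0.69 [232.9 232. ] [0.442 0.294 0.071]
lid_knob R 0.86 [236.2 237.6] 2630 [0.425 0.283 0.071]
crucible_center L 0.56 [441.3 218.9] [ 0.518 -0.374  0.016]
crucible_center R 0.66 [440.9 221.2] 102 [ 0.51  -0.372  0.016]
crucible_center R 0.39 [239.  237.3] 2739 [0.432 0.284 0.016]
tin_a_center L 0.65 [418.7 185.2] [ 0.63  -0.301  0.014]
tin_a_center L 0.65 [385.3 168.6] [ 0.683 -0.19   0.014]
tin_a_center R 0.71 [418.7 184.9] 222 [ 0.631 -0.301  0.014]
open_tin_center L 0.68 [229.1 178.6] [0.629 0.333 0.01 ]
open_tin_center R 0.62 [226.5 180.2] 176 [0.623 0.341 0.01 ]
evaporating_dish_center L 0.8 [386.7 172. ] [ 0.672 -0.195  0.012]
evaporating_dish_center R 0.81 [388.  166.1] 282 [ 0.693 -0.199  0.012]
petri_dish_center L 0.54 [440.8 250.5] [ 0.415 -0.372  0.008]
petri_dish_center R 0.79 [441.9 252.7] 334 [ 0.408 -0.376  0.008]
```

View pics/crop0.png

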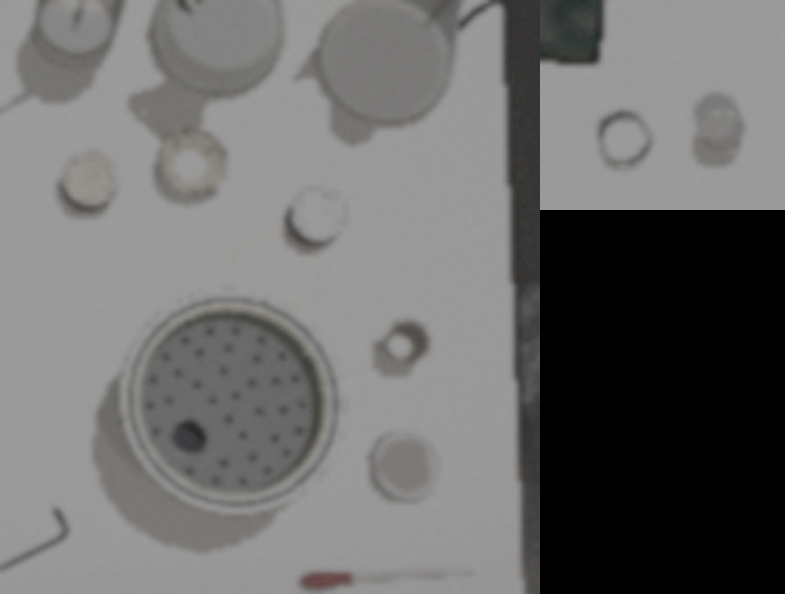

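Run:
```python
from h import *
rows([0.40,0.40,0.40],0.9)
rows([0.5,-0.25,0.40],0.0)
```

```text
shift [-1.214 -0.57  -0.887] turn [ 0.    -0.     0.209]
shift [-2.774 -3.465 -0.887] turn [ 0.    -0.     0.782]
```

Call:
play_rows(
  motion=[
    [0,0,-0.4,0,0,0.1,100],
    [-0.9,-0.6,-0.85,0,0,0.3,100],
    [-0.9,-0.6,-0.85,0,0,0.4,100],
    [-0.9,-0.6,-0.85,0,0,0.4,100],
    [-0.9,-0.6,-0.85,0,0,0.4,100],
  ],
)

```text
time: 2.58
ee_pos: [0.3401, 0.4135, 0.394]
eef_rot: [0.467, 0.884, 0.001, 0.0]
ft_force: [0.8, 1.1, -0.0]
width: 0.0872
```

```bash
python3 -c "
from h import *
rows([0.5,-0.25,0.40],0.0)"
```

```text
shift [-3.192 -1.208 -0.033] turn [ 0.001 -0.001  0.381]
```

Call:
play_rows(
  motion=[
    [-1,-0.4,0,0,0,0,100],
    [-1,-0.4,0,0,0,0,100],
    [-1,-0.4,0,0,0,0,100],
    [-1,-0.4,0,0,0,0,100],
  ],
)

```text
time: 3.08
ee_pos: [0.3867, 0.2017, 0.3932]
eef_rot: [0.468, 0.884, 0.001, 0.0]
ft_force: [0.4, 0.5, 0.4]
width: 0.0868
```

Call:
play_rows(
  motion=[
    [-1,-0.4,0,0,0,0.1,100],
    [-1,-0.4,0,0,0,0.2,100],
    [-1,-0.4,0,0,0,0.3,100],
    [-1,-0.4,0,0,0,0.38,100],
  ],
)

```text
time: 3.58
ee_pos: [0.433, -0.0087, 0.393]
eef_rot: [0.709, 0.705, 0.001, 0.0]
ft_force: [0.0, 0.7, 0.2]
width: 0.0872
```

```bash
python3 -c "
from h import *
rows([0.5,-0.25,0.40],0.0)"
```

```text
shift [-1.205  0.341 -0.036] turn [ 0.001 -0.001 -0.003]
```

Call:
play_rows(
  motion=[
    [-1,0.3,0,0,0,0,100],
    [-1,0.3,0,0,0,0,100],
    [-1,0.3,0,0,0,0,100],
    [-1,0.3,0,0,0,0,100],
    [-1,0.3,0,0,0,0,100],
  ],
)

```text
time: 4.2
ee_pos: [0.4934, -0.2064, 0.3923]
eef_rot: [0.707, 0.707, -0.001, 0.0]
ft_force: [0.7, 0.8, -0.1]
width: 0.087
```

```bash
cat >> h.py <<'E'
Z={"crucible_hole":.07,"flange":.104,"lid_knob":.071,"crucible_center":.0165,"tin_a_center":.014,"open_tin_center":.01,"evaporating_dish_center":.012,"petri_dish_center":.0075}
def look(cam,names,save=None):
    p=eyes.camera(cam)
    if save: cv2.imwrite(f"pics/{save}.png",p["image"][:,:,::-1])
    for n in names:
        for d in eyes.landmark_of(p,n): print(n,"L",round(d["p"],2),np.round(d["xy"],1),np.round(ray(p,d["xy"],Z[n]),4))
    return p
E
python3 - <<'E'
from h import *
p=look("wrist",list(Z),"w1")
print(r.read_state()["ee_pos"], -np.array(p["R"]).T@p["t"])
E
```

```text
crucible_hole L 0.97 [262.  133.1] [ 0.4152 -0.1745  0.07  ]
crucible_hole L 0.52 [433.4 133.9] [ 0.6521 -0.1755  0.07  ]
flange L 0.66 [279.2 156.8] [ 0.4419 -0.2022  0.104 ]
crucible_center L 0.81 [331.6 252.9] [ 0.5155 -0.3781  0.0165]
tin_a_center L 0.92 [399.  206.3] [ 0.6247 -0.2968  0.014 ]
evaporating_dish_center L 0.91 [434.3 134. ] [ 0.6726 -0.1806  0.012 ]
petri_dish_center L 0.62 [267.1 254.2] [ 0.4052 -0.3847  0.0075]
[ 0.49370439 -0.20419735  0.39264061] [ 0.49311046 -0.13436865  0.55516274]
```

View pics/w1.png

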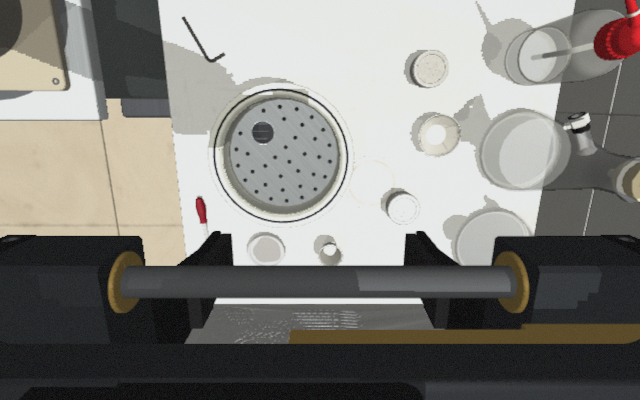

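```bash
cat >> h.py <<'E'
def dark(p,xy,rad,thr,zs,amin=30):
    g=cv2.cvtColor(p["image"],cv2.COLOR_RGB2GRAY);m=np.zeros_like(g);cv2.circle(m,tuple(int(v) for v in xy),rad,255,-1)
    b=((g<thr)&(m>0)).astype(np.uint8)
    n,l,st,c=cv2.connectedComponentsWithStats(b)
    for i in range(1,n):
        if st[i,4]>amin: print("dark",st[i],np.round(c[i],1),np.round(ray(p,c[i],zs),4))
def circ(p,xy,r0,r1,z,pol=1,n=180):
    """circle about pixel xy: strongest radial step (pol +1 brightening outward) between r0,r1; ellipse fit; world at z"""
    g=cv2.GaussianBlur(cv2.cvtColor(p["image"],cv2.COLOR_RGB2GRAY),(0,0),0.8).astype(np.float32)
    a=np.linspace(0,2*np.pi,n,endpoint=False);rr=np.arange(r0,r1,.25)
    mx=(xy[0]+np.outer(np.cos(a),rr)).astype(np.float32);my=(xy[1]+np.outer(np.sin(a),rr)).astype(np.float32)
    d=pol*np.gradient(cv2.remap(g,mx,my,cv2.INTER_LINEAR),axis=1);k=d.argmax(1);ok=d.max(1)>4
    P=np.c_[mx[np.arange(n),k],my[np.arange(n),k]][ok]
    W=np.array([ray(p,q,z)[:2] for q in P])
    for _ in range(5):
        s=np.linalg.lstsq(np.c_[2*W,np.ones(len(W))],(W**2).sum(1),rcond=None)[0]
        R=np.sqrt(s[2]+s[0]**2+s[1]**2);e=abs(np.hypot(*(W-s[:2]).T)-R);W=W[e<=max(2*np.median(e),.0005)]
    print("circle",np.round(s[:2],4),"diam",round(2*R,4),"n",len(W),"res",round(e.std(),5));return s[:2]
E
python3 - <<'E'
from h import *
p=eyes.camera("wrist")
xy=proj(p,[.4434,-.1985,.104])
print(xy)
circ(p,xy,58,80,.104,-1)   # outer flange?
circ(p,xy,58,80,.104,1)
circ(p,xy,48,60,.104,1)
dark(p,(262,133),14,70,.07)
dark(p,(262,133),14,90,.07)
print(ray(p,(430,67),.028),ray(p,(403,206),.028),ray(p,(329,249),.033))
E
```

```text
[279.85517184 155.78126218]
circle [ 0.4433 -0.2047] diam 0.1709 n 160 res 0.00013
circle [ 0.4433 -0.2049] diam 0.1771 n 159 res 0.00013
circle [ 0.4444 -0.2031] diam 0.1538 n 99 res 0.00018
dark [252 125  21  19 192] [261.9 133.2] [ 0.4156 -0.1723  0.07  ]
dark [252 124  21  21 313] [261.9 133.8] [ 0.4156 -0.1731  0.07  ]
[ 0.65315911 -0.08112685  0.028     ] [ 0.62886663 -0.28881794  0.028     ] [ 0.51199546 -0.36096217  0.033     ]
```

Run:
```python
from h import *
p=eyes.camera("wrist");im=p["image"][:,:,::-1]
a=cv2.resize(im[225:272,290:430],None,fx=5.5,fy=5.5,interpolation=cv2.INTER_CUBIC)[:, :]
b=cv2.resize(im[40:100,380:520],None,fx=5.5,fy=5.5,interpolation=cv2.INTER_CUBIC)
cv2.imwrite("pics/c2.png",np.vstack([a,b]))
for n in["crucible_center","tin_a_center"]:
    for d in eyes.regions_of(p,n):
        if d["p"]>.3:
            (x,y),(w,h),_=cv2.minAreaRect(np.argwhere(d["region"])[:,::-1].astype(np.float32));print(n,d["p"],x,y,w,h)
```

```text
crucible_center 0.83 329.5 255.0 20.0 23.0
tin_a_center 0.73 401.75006103515625 209.75003051757812 33.23401641845703 31.11269760131836
```

View pics/c2.png

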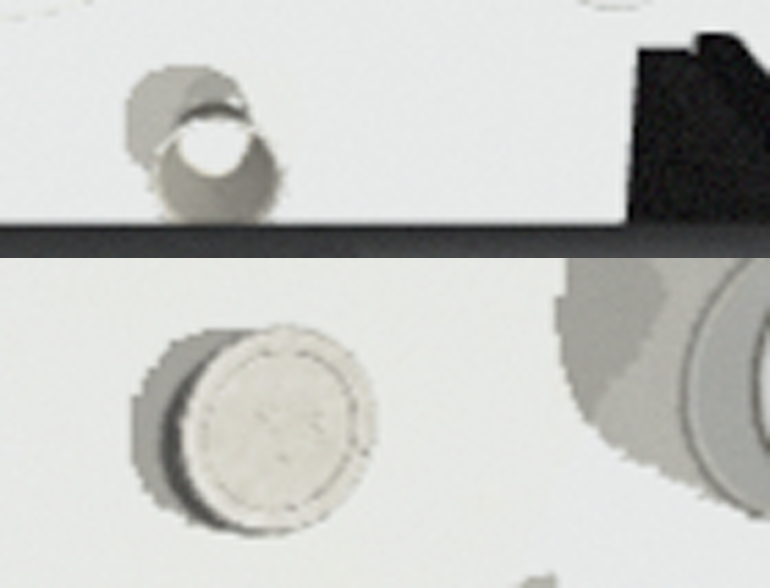

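```bash
python3 -c "
from h import *
rows([0.515,-0.42,0.34],0.0)"
```

```text
shift [-1.077  0.102  0.263] turn [ 0.    -0.     0.003]
```

Call:
play_rows(
  motion=[
    [-1,0.1,0.1,0,0,0,100],
    [-1,0.1,0.2,0,0,0,100],
    [-1,0.1,0.25,0,0,0,100],
    [-1,0.1,0.25,0,0,0,100],
    [-1,0.1,0.25,0,0,0,100],
  ],
)

```text
time: 5.48
ee_pos: [0.5134, -0.4062, 0.3411]
eef_rot: [0.707, 0.707, -0.001, -0.001]
ft_force: [-0.1, 0.0, -0.5]
width: 0.0872
```

Run:
```python
from h import *
p=look("wrist",["crucible_center","tin_a_center","petri_dish_center"])
x,y=proj(p,[.515,-.372,.0165]);print(x,y,p["mtx"][0,0],r.read_state()["ee_pos"],r.read_state()["ft_force"])
im=p["image"][:,:,::-1];x=int(x);y=int(y)
cv2.imwrite("pics/c3.png",cv2.resize(im[y-50:y+50,x-60:x+60],None,fx=5,fy=5,interpolation=cv2.INTER_CUBIC));print(x-60,y-50)
```

```text
crucible_center L 0.6 [317.3 137.4] [ 0.5111 -0.38    0.0165]
crucible_center L 0.27 [405.9  73. ] [ 0.6287 -0.2954  0.0165]
tin_a_center L 0.96 [403.1  71.6] [ 0.6254 -0.2934  0.014 ]
petri_dish_center L 0.56 [240.7 140.8] [ 0.402  -0.3857  0.0075]
320.1329063530579 131.55149901518166 346.24346348500313 [ 0.51510572 -0.40353793  0.34320599] [-0.46463535  0.1146835   0.39770397]
260 81
```

View pics/c3.png

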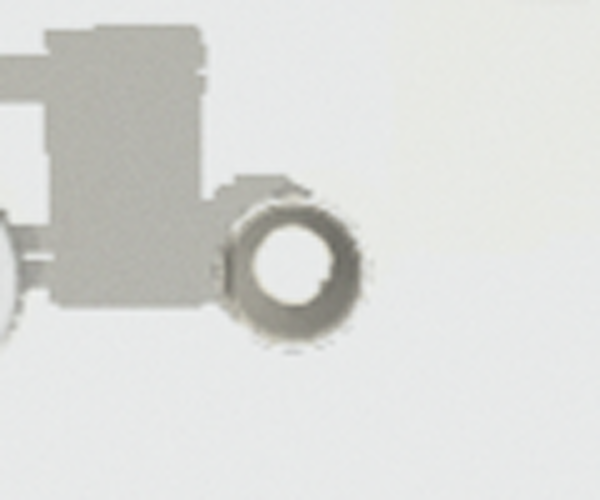

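Run:
```python
from h import *
p=eyes.camera("wrist")
print(ray(p,(319.0,135.2),.033))
c=(318.6,135.1)
circ(p,c,9,16,.033,1); circ(p,c,9,17,.033,-1)
t=proj(p,[.6285,-.289,.028]);print(t)
circ(p,t,12,24,.028,-1);circ(p,t,12,24,.028,1)
```

```text
[ 0.51616242 -0.37299115  0.033     ]
circle [ 0.5128 -0.3755] diam 0.0357 n 117 res 0.00014
circle [ 0.5137 -0.3729] diam 0.023 n 65 res 0.00013
[405.76389855  69.91776132]
circle [ 0.6268 -0.2965] diam 0.046 n 55 res 0.00012
circle [ 0.6153 -0.2877] diam 0.0334 n 24 res 0.00022
```

```bash
python3 -c "
from h import *
rows([0.514,-0.374,0.02],0.0)"
```

```text
shift [ 0.147 -0.007  1.616] turn [ 0.001 -0.     0.004]
```

Call:
play_rows(
  motion=[
    [0.147,-0.007,0.3,0,0,0,100],
    [0.147,-0.007,0.6,0,0,0,100],
    [0.147,-0.007,0.9,0,0,0,100],
    [0.147,-0.007,1,0,0,0,100],
    [0.147,-0.007,1,0,0,0,100],
  ],
)

```text
time: 6.35
ee_pos: [0.5132, -0.3749, 0.1431]
eef_rot: [0.706, 0.709, 0.0, -0.0]
ft_force: [0.0, -1.7, 1.0]
width: 0.087
```

Run:
```python
from h import *
rows([0.514,-0.374,0.02],0.0)
p=look("wrist",["crucible_center"],"w4")
```

```text
shift [0.004 0.004 0.615] turn [-0.    -0.     0.003]
crucible_center L 0.7 [317.9 191.5] [ 0.5127 -0.3763  0.0165]
```

View pics/w4.png

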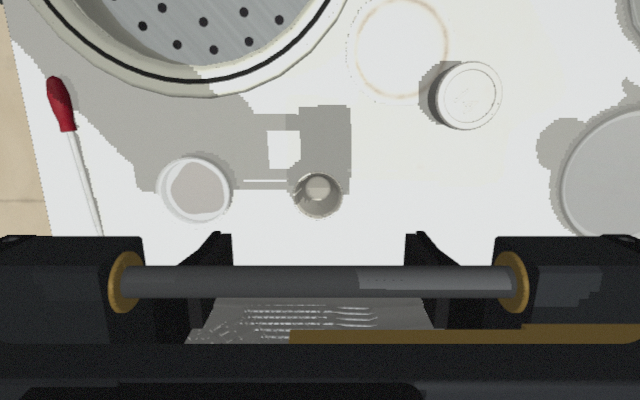

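Call:
play_rows(
  motion=[
    [0.004,0.004,0.2,0,0,0,100],
    [0.004,0.004,0.4,0,0,0,100],
    [0.004,0.004,0.55,0,0,0,100],
    [0.004,0.004,0.61,0,0,0,100],
    [0.004,0.004,0.61,0,0,0,100],
  ],
)

```text
time: 7.08
ee_pos: [0.5144, -0.375, 0.0217]
eef_rot: [0.706, 0.708, 0.0, 0.001]
ft_force: [-0.2, -0.3, 0.4]
width: 0.087
```

Run:
```python
from h import *
rows([0.514,-0.374,0.02],0.0)
p=look("wrist",["crucible_center"],"w5")
```

```text
shift [ 0.005 -0.002  0.008] turn [0.001 0.    0.002]
crucible_center L 0.98 [314.1 249.9] [ 0.5119 -0.3773  0.0165]
crucible_center L 0.47 [561.9  91.5] [ 0.6269 -0.2974  0.0165]
```

View pics/w5.png

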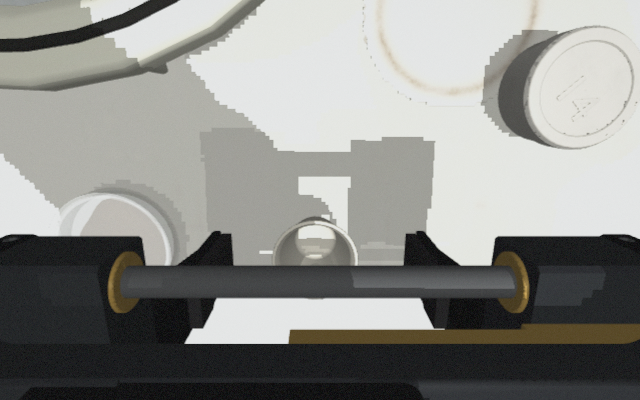

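Call:
play_rows(
  motion=[
    [0,0,0,0,0,0,40],
    [0,0,0,0,0,0,35],
    [0,0,0,0,0,0,30],
    [0,0,0,0,0,0,30],
    [0,0,0,0,0,0,30],
  ],
  squeeze=10,
)

```text
time: 7.8
ee_pos: [0.5137, -0.3744, 0.0205]
eef_rot: [0.706, 0.708, 0.0, -0.0]
ft_force: [0.5, -0.9, -0.6]
width: 0.0453
```

Call:
play_rows(
  motion=[
    [0,0,0,0,0,0,30],
    [0,0,0,0,0,0,30],
    [0,0,0,0,0,0,30],
  ],
)

```text
time: 8.18
ee_pos: [0.5137, -0.3744, 0.0205]
eef_rot: [0.706, 0.708, 0.0, -0.0]
ft_force: [-1.5, -0.2, 0.2]
width: 0.039
```

Call:
play_rows(
  motion=[
    [0,0,-0.1,0,0,0,30],
    [0,0,-0.3,0,0,0,30],
    [0,0,-0.6,0,0,0,30],
    [0,0,-0.8,0,0,0,30],
    [0,0,-0.8,0,0,0,30],
  ],
)

```text
time: 8.8
ee_pos: [0.5148, -0.376, 0.1853]
eef_rot: [0.706, 0.708, 0.001, 0.003]
ft_force: [0.3, 0.5, -0.9]
width: 0.0389
```

Run:
```python
from h import *
rows([0.4156,-0.173,0.17],np.radians(41))
p=look("wrist",["crucible_center"])
im=p["image"][:,:,::-1];cv2.imwrite("pics/w6.png",im[180:340,200:440].repeat(2,0).repeat(2,1))
print(proj(p,r.read_state()["ee_pos"]))
```

```text
shift [ 1.017 -0.493  0.071] turn [ 0.003  0.003 -0.453]
crucible_center L 0.92 [318.8 250.1] [ 0.5164 -0.4513  0.0165]
[316.80547164 243.8018172 ]
```

View pics/w6.png

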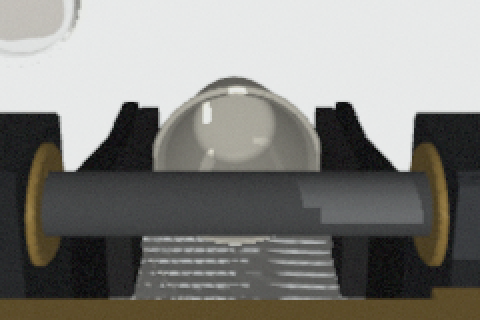

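Run:
```python
from h import *
p=eyes.camera("wrist");s=r.read_state();print(s["ee_pos"],s["width"])
print(ray(p,(318.7,262),s["ee_pos"][2]+.0125))
print(ray(p,(318.7,222.5),s["ee_pos"][2]+.0125),ray(p,(318.7,302),s["ee_pos"][2]+.0125))
```

```text
[ 0.51346744 -0.37407453  0.18024284] 0.0389334461833769
[ 0.51362723 -0.3756287   0.19274284]
[ 0.51354673 -0.35568868  0.19274284] [ 0.51371432 -0.39720382  0.19274284]
```

Call:
play_rows(
  motion=[
    [0.4,-0.2,0,0,0,-0.1,30],
    [0.6,-0.3,0,0,0,-0.2,30],
    [0.8,-0.4,0,0,0,-0.3,30],
    [1,-0.49,0,0,0,-0.4,30],
    [1,-0.49,0,0,0,-0.453,30],
  ],
)

```text
time: 9.57
ee_pos: [0.4138, -0.1714, 0.1798]
eef_rot: [0.411, 0.912, 0.001, -0.001]
ft_force: [1.1, -0.5, -0.4]
width: 0.0386
```

Run:
```python
from h import *
rows([0.4156,-0.1725,0.082],np.radians(41))
p=eyes.camera("wrist")
cv2.imwrite("pics/w7.png",p["image"][:,:,::-1])
```

```text
shift [-0.011  0.002  0.489] turn [ 0.001 -0.002  0.005]
```

View pics/w7.png

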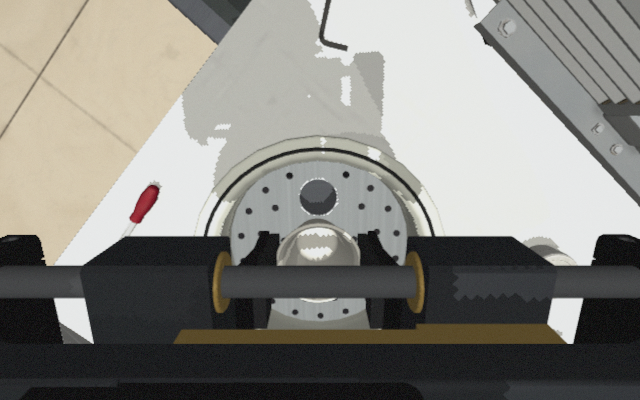

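Run:
```python
from h import *
p=eyes.camera("wrist")
circ(p,(318.5,196.5),12,25,.07,1); circ(p,(318.5,196.5),12,25,.07,-1)
dark(p,(318,197),22,110,.07)
print(r.read_state()["ee_pos"])
```

```text
circle [ 0.4141 -0.1727] diam 0.0297 n 178 res 0.00011
circle [ 0.4145 -0.1754] diam 0.0359 n 26 res 0.00015
dark [301 178  37  35 996] [318.6 195. ] [ 0.414  -0.1726  0.07  ]
[ 0.4144923  -0.17385831  0.18004072]
```

Run:
```python
from h import *
rows([0.414,-0.172,0.082],np.radians(41))
```

```text
shift [0.008 0.004 0.49 ] turn [ 0.    -0.001  0.002]
```

Call:
play_rows(
  motion=[
    [0.007,0.004,0.1,0,0,0,30],
    [0.007,0.004,0.2,0,0,0,30],
    [0.007,0.004,0.3,0,0,0,30],
    [0.007,0.004,0.4,0,0,0,30],
    [0.007,0.004,0.45,0,0,0,30],
  ],
)

```text
time: 10.3
ee_pos: [0.4138, -0.1738, 0.0892]
eef_rot: [0.416, 0.909, -0.001, -0.001]
ft_force: [0.8, 0.2, -0.6]
width: 0.0387
```

Call:
play_rows(
  motion=[
    [0,0,0,0,0,0,30],
    [0,0,0.02,0,0,0,30],
    [0,0,0.04,0,0,0,30],
    [0,0,0.04,0,0,0,30],
  ],
)

```text
time: 10.8
ee_pos: [0.4146, -0.1732, 0.0825]
eef_rot: [0.415, 0.91, 0.0, -0.0]
ft_force: [-0.3, 0.1, -0.5]
width: 0.0393
```

Call:
play_rows(
  motion=[
    [0,0,0.01,0,0,0,30],
    [0,0,0.02,0,0,0,30],
    [0,0,0.02,0,0,0,30],
  ],
)

```text
time: 11.18
ee_pos: [0.4146, -0.1732, 0.0784]
eef_rot: [0.415, 0.91, -0.0, -0.0]
ft_force: [0.5, -0.0, -0.1]
width: 0.0391
```

Call:
play_rows(
  motion=[
    [0,0,0.008,0,0,0,30],
    [0,0,0.016,0,0,0,30],
    [0,0,0.016,0,0,0,30],
  ],
)

```text
time: 11.55
ee_pos: [0.4148, -0.1731, 0.0753]
eef_rot: [0.415, 0.91, 0.0, 0.0]
ft_force: [0.3, 1.4, -0.5]
width: 0.039
```

Call:
play_rows(
  motion=[
    [0,0,0.004,0,0,0,30],
    [0,0,0.008,0,0,0,30],
    [0,0,0.01,0,0,0,30],
    [0,0,0.01,0,0,0,30],
  ],
)

```text
time: 12.05
ee_pos: [0.415, -0.173, 0.0735]
eef_rot: [0.415, 0.91, 0.0, 0.0]
ft_force: [2.2, 3.4, 3.1]
width: 0.0391
```

Run:
```python
from h import *
s=r.read_state();print(s["ee_pos"],s["ft_force"],s["torque"],s["width"])
p=eyes.camera("scene");x,y=proj(p,[.4433,-.2048,.09]).astype(int)
a=cv2.resize(p["image"][y-45:y+45,x-60:x+60,::-1],None,fx=3.3,fy=3.3,interpolation=cv2.INTER_CUBIC)
p=eyes.camera("wrist");b=cv2.resize(p["image"][180:340,210:430,::-1],None,fx=1.8,fy=1.8)
W=np.zeros((max(a.shape[0],b.shape[0]),a.shape[1]+b.shape[1],3),np.uint8);W[:a.shape[0],:a.shape[1]]=a;W[:b.shape[0],a.shape[1]:]=b
cv2.imwrite("pics/w8.png",W)
```

```text
[ 0.41502461 -0.17299099  0.07345624] [2.20134841 3.39731229 3.14100475] [ 0.67023782 -0.43793847 -0.02406187] 0.039109073606966804
```

View pics/w8.png

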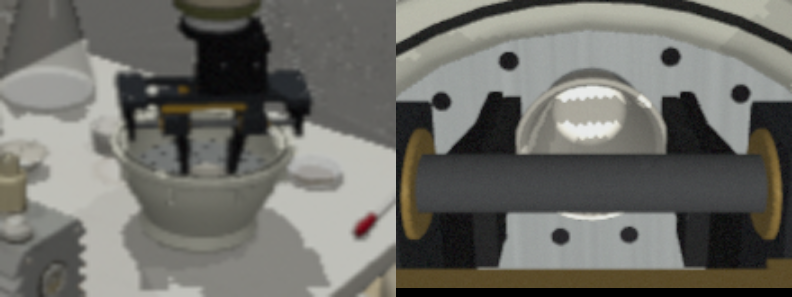

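Call:
play_rows(
  motion=[
    [0.001,0.004,0,0,0,0,30],
    [0.001,0.004,0,0,0,0,30],
  ],
)

```text
time: 12.4
ee_pos: [0.415, -0.1726, 0.0732]
eef_rot: [0.415, 0.91, -0.0, -0.0]
ft_force: [1.1, 0.5, 1.9]
width: 0.0389
```

Call:
play_rows(
  motion=[
    [0,0,0.002,0,0,0,30],
    [0,0,0.004,0,0,0,30],
    [0,0,0.004,0,0,0,30],
  ],
)

```text
time: 12.78
ee_pos: [0.4151, -0.1726, 0.0725]
eef_rot: [0.415, 0.91, 0.0, -0.0]
ft_force: [0.6, 1.3, 3.3]
width: 0.0389
```

Call:
play_rows(
  motion=[
    [0,0,0,0,0,0,47],
    [0,0,0,0,0,0,50],
    [0,0,0,0,0,0,54],
    [0,0,0,0,0,0,60],
    [0,0,0,0,0,0,60],
  ],
)

```text
time: 13.4
ee_pos: [0.415, -0.1726, 0.0725]
eef_rot: [0.415, 0.91, 0.0, -0.0]
ft_force: [0.0, 0.5, -0.7]
width: 0.0514
```

Call:
play_rows(
  motion=[
    [0,0,-0.1,0,0,0,60],
    [0,0,-0.3,0,0,0,60],
    [0,0,-0.6,0,0,0,60],
    [0,0,-0.9,0,0,0,80],
    [0,0,-0.9,0,0,0,100],
  ],
)

```text
time: 14.02
ee_pos: [0.4171, -0.1731, 0.2564]
eef_rot: [0.415, 0.91, 0.002, 0.003]
ft_force: [-0.5, 0.3, -0.4]
width: 0.0646
```

Run:
```python
from h import *
p=look("wrist",["crucible_center"])
cv2.imwrite("pics/w9.png",cv2.resize(p["image"][100:240,180:460,::-1],None,fx=2.5,fy=2.5))
rows([0.628,-0.292,0.25],np.radians(0))
print(r.read_state()["joint_positions"])
```

```text
crucible_center L 0.58 [313.9 174.3] [ 0.4205 -0.1831  0.0165]
shift [-1.149  0.411  0.013] turn [ 0.001 -0.     0.456]
[-0.63175443 -0.18798427  0.83934391  1.88623505  0.14122969  1.38282848
  0.88779673]
```

View pics/w9.png

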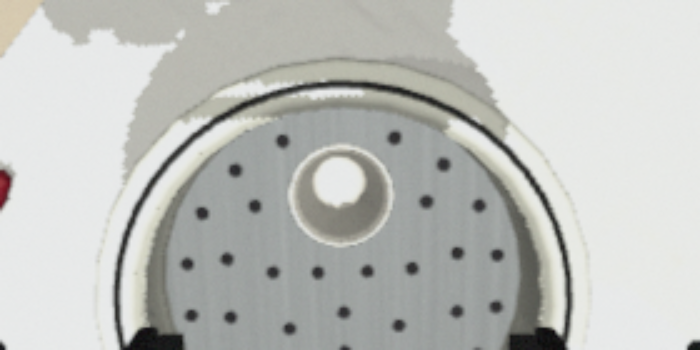

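Call:
play_rows(
  motion=[
    [-0.3,0.1,0,0,0,-0.1,100],
    [-0.6,0.2,0,0,0,-0.2,100],
    [-0.8,0.3,0,0,0,-0.3,100],
    [-1,0.4,0,0,0,-0.4,100],
    [-1,0.41,0.1,0,0,-0.5,100],
  ],
)

```text
time: 14.75
ee_pos: [0.6097, -0.2718, 0.2282]
eef_rot: [0.037, 0.999, -0.001, -0.003]
ft_force: [-1.0, 0.7, -0.4]
width: 0.0871
```

Run:
```python
from h import *
rows([0.628,-0.292,0.18],np.radians(101))
print(r.read_state()["joint_positions"])
```

```text
shift [-0.1   -0.093  0.241] turn [-0.001 -0.004 -0.169]
[-0.23418031  0.5451432   0.87726766  1.35989605 -0.40972099  1.42816855
  2.12614503]
```

Call:
play_rows(
  motion=[
    [-0.1,-0.093,0.12,0,0,-0.1,100],
    [-0.1,-0.093,0.24,0,0,-0.169,100],
    [-0.1,-0.093,0.24,0,0,-0.169,100],
    [-0.1,-0.093,0.24,0,0,-0.169,100],
  ],
)

```text
time: 15.25
ee_pos: [0.6266, -0.2899, 0.1847]
eef_rot: [-0.092, 0.996, -0.0, -0.0]
ft_force: [0.8, 0.1, 0.2]
width: 0.087
```

Run:
```python
from h import *
p=look("wrist",["tin_a_center"])
s=r.read_state();print(s["ee_pos"],s["joint_positions"])
cv2.imwrite("pics/w10.png",p["image"][:,:,::-1])
c=proj(p,[.627,-.293,.028]);print(c)
circ(p,c,20,40,.028,1);circ(p,c,20,40,.028,-1)
```

```text
tin_a_center L 0.85 [309.6 182.6] [ 0.6308 -0.2978  0.014 ]
[ 0.62698091 -0.28981187  0.18552574] [-0.14892144  0.60030179  0.79400019  1.34921838 -0.42459134  1.36323498
  2.39879567]
[314.96183236 182.96001648]
circle [ 0.6166 -0.2946] diam 0.0474 n 30 res 0.00023
circle [ 0.6273 -0.297 ] diam 0.0477 n 64 res 0.00011
```

View pics/w10.png

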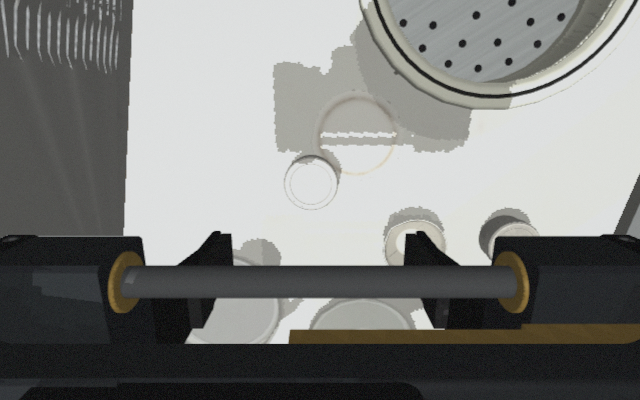

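Run:
```python
from h import *
p=eyes.camera("wrist")
print("tin",ray(p,(311,182.5),.028), ray(p,(311,182.5),.014))
t=eyes.camera("top")
for xy in [(437,141),(437,159),(419,141),(390,131),(390,152)]: print(xy,ray(t,xy,0.),ray(t,xy,.1))
for xy in [(492,212),(466,228),(455,243)]: pass
for xy in [(250,258),(280,290),(225,255),(245,240)]: print(xy,ray(p,xy,0),ray(p,xy,.1))
rows([.628,-.296,.02],np.radians(101))
```

```text
tin [ 0.62812714 -0.29677208  0.028     ] [ 0.6313003  -0.29648241  0.014     ]
(437, 141) [ 0.79283469 -0.36941782  0.        ] [ 0.75556709 -0.34075791  0.1       ]
(437, 159) [ 0.72800759 -0.36814987  0.        ] [ 0.69539584 -0.33958102  0.1       ]
(419, 141) [ 0.7903915  -0.30736364  0.        ] [ 0.75329938 -0.28316043  0.1       ]
(390, 131) [ 0.82293745 -0.20731899  0.        ] [ 0.78350789 -0.19030093  0.1       ]
(390, 152) [ 0.74675231 -0.20754807  0.        ] [ 0.71279433 -0.19051357  0.1       ]
(250, 258) [ 0.73020164 -0.3466632   0.        ] [ 0.68006124 -0.3342467   0.1       ]
(280, 290) [ 0.76286675 -0.30822961  0.        ] [ 0.70335111 -0.30684397  0.1       ]
(225, 255) [ 0.73171997 -0.37399808  0.        ] [ 0.68114379 -0.35373617  0.1       ]
(245, 240) [ 0.71020603 -0.35479648  0.        ] [ 0.66580459 -0.34004564  0.1       ]
shift [ 0.002 -0.031  0.827] turn [-0.     0.001 -0.003]
```

Call:
play_rows(
  motion=[
    [0.002,-0.031,0.2,0,0,0,100],
    [0.002,-0.031,0.45,0,0,0,100],
    [0.002,-0.031,0.7,0,0,0,100],
    [0.002,-0.031,0.85,0,0,0,100],
    [0.002,-0.031,0.895,0,0,0,100],
  ],
)

```text
time: 16.08
ee_pos: [0.6268, -0.2953, 0.0041]
eef_rot: [-0.094, 0.996, 0.001, -0.001]
ft_force: [-0.8, 0.2, 0.9]
width: 0.087
```

Call:
play_rows(
  motion=[
    [0,0,0,0,0,0,70],
    [0,0,0,0,0,0,55],
    [0,0,0,0,0,0,45],
    [0,0,0,0,0,0,45],
    [0,0,0,0,0,0,45],
  ],
  squeeze=15,
)

```text
time: 16.7
ee_pos: [0.6278, -0.296, 0.006]
eef_rot: [-0.094, 0.996, -0.0, 0.0]
ft_force: [0.2, 0.2, 2.9]
width: 0.0509
```

Call:
play_rows(
  motion=[
    [0,0,0,0,0,0,45],
    [0,0,0,0,0,0,45],
    [0,0,0,0,0,0,45],
  ],
)

```text
time: 17.08
ee_pos: [0.6277, -0.2961, 0.006]
eef_rot: [-0.094, 0.996, -0.0, 0.0]
ft_force: [-0.9, 0.6, 5.7]
width: 0.0509
```

Call:
play_rows(
  motion=[
    [0,0,-0.1,0,0,0,45],
    [0,0,-0.3,0,0,0,45],
    [0,0,-0.6,0,0,0,45],
    [0,0,-0.8,0,0,0,45],
    [0,0,-0.8,0,0,0,45],
  ],
)

```text
time: 17.7
ee_pos: [0.6287, -0.2974, 0.1704]
eef_rot: [-0.093, 0.996, -0.001, 0.003]
ft_force: [0.5, 0.5, -1.3]
width: 0.0512
```

Run:
```python
from h import *
s=r.read_state();print(s["ee_pos"],s["ft_force"],s["width"],s["joint_positions"][6])
p=look("wrist",["tin_a_center"])
cv2.imwrite("pics/w11.png",cv2.resize(p["image"][150:340,200:440,::-1],None,fx=2,fy=2))
rows([.4845,-.1968,.17],np.radians(101))
```

```text
[ 0.62873744 -0.29736362  0.17042928] [ 0.45831818  0.54695957 -1.29747523] 0.051160820246047664 2.4147839325328073
tin_a_center L 0.63 [318.6 262. ] [ 0.7099 -0.2823  0.014 ]
shift [ 0.609  0.62  -0.021] turn [ 0.     0.    -0.003]
```

View pics/w11.png

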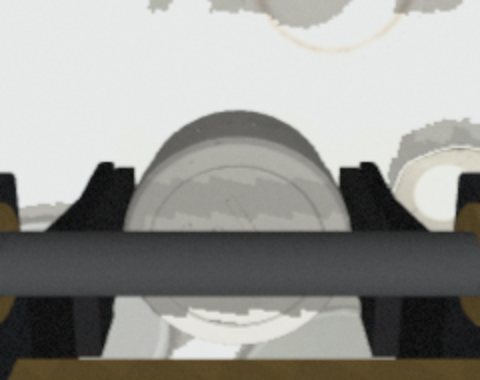

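Call:
play_rows(
  motion=[
    [0.2,0.2,0,0,0,0,45],
    [0.4,0.4,0,0,0,0,45],
    [0.6,0.6,0,0,0,0,45],
    [0.609,0.62,0,0,0,0,45],
    [0.609,0.62,0,0,0,0,45],
  ],
)

```text
time: 18.42
ee_pos: [0.4849, -0.1962, 0.1653]
eef_rot: [-0.094, 0.996, 0.0, 0.0]
ft_force: [0.5, 0.6, -0.4]
width: 0.0507
```

Run:
```python
from h import *
s=r.read_state();print(s["ee_pos"],s["joint_positions"])
p=eyes.camera("wrist");z=s["ee_pos"][2]+.0225
for q in[(318,270.5),(318,218.5),(318,322.5)]:print(Ro.from_quat(s["eef_rot"]).inv().apply(ray(p,q,z)-s["ee_pos"]))
rows([.4845,-.1966,.09],np.radians(101))
```

```text
[ 0.48488442 -0.19617404  0.16531621] [-0.50899667  0.19113343  0.90554587  1.84357397 -0.16280605  1.18398482
  2.20916755]
[ 0.00071309 -0.00025115 -0.02250032]
[ 0.02515567 -0.00024539 -0.0225057 ]
[-0.02595979 -0.00025744 -0.02249446]
shift [0.004 0.003 0.377] turn [-0.     0.    -0.003]
```

Call:
play_rows(
  motion=[
    [0.003,0.003,0.1,0,0,0,45],
    [0.003,0.003,0.2,0,0,0,45],
    [0.003,0.003,0.3,0,0,0,45],
    [0.003,0.003,0.39,0,0,0,45],
    [0.003,0.003,0.41,0,0,0,45],
  ],
)

```text
time: 19.1
ee_pos: [0.4835, -0.197, 0.0822]
eef_rot: [-0.093, 0.996, -0.0, -0.001]
ft_force: [-0.4, -0.8, -1.4]
width: 0.0508
```

Call:
play_rows(
  motion=[
    [0,0,0.007,0,0,0,45],
    [0,0,0.015,0,0,0,45],
    [0,0,0.022,0,0,0,45],
    [0,0,0.03,0,0,0,45],
    [0,0,0.03,0,0,0,45],
  ],
)

```text
time: 19.73
ee_pos: [0.484, -0.1963, 0.0775]
eef_rot: [-0.094, 0.996, 0.0, 0.0]
ft_force: [0.0, 0.2, -0.3]
width: 0.0515
```

Call:
play_rows(
  motion=[
    [0,0,0.005,0,0,0,45],
    [0,0,0.008,0,0,0,45],
    [0,0,0.008,0,0,0,45],
  ],
)

```text
time: 20.1
ee_pos: [0.484, -0.1964, 0.076]
eef_rot: [-0.094, 0.996, 0.0, 0.0]
ft_force: [-0.7, 0.2, 0.5]
width: 0.0514
```

Call:
play_rows(
  motion=[
    [0,0,0.004,0,0,0,45],
    [0,0,0.006,0,0,0,45],
    [0,0,0.006,0,0,0,45],
  ],
)

```text
time: 20.48
ee_pos: [0.4841, -0.1964, 0.0757]
eef_rot: [-0.094, 0.996, 0.001, 0.0]
ft_force: [-6.8, 3.6, 17.2]
width: 0.0509
```

Call:
play_rows(
  motion=[
    [0,0,-0.004,0,0,0,45],
    [0,0,-0.004,0,0,0,62],
    [0,0,-0.004,0,0,0,66],
    [0,0,-0.004,0,0,0,70],
    [0,0,-0.004,0,0,0,70],
  ],
)

```text
time: 21.1
ee_pos: [0.484, -0.1964, 0.0754]
eef_rot: [-0.094, 0.996, 0.0, -0.0]
ft_force: [0.4, -0.1, -0.6]
width: 0.0601
```

Call:
play_rows(
  motion=[
    [0,0,-0.1,0,0,0,70],
    [0,0,-0.3,0,0,0,70],
    [0,0,-0.6,0,0,0,70],
    [0,0,-0.9,0,0,0,80],
    [0,0,-0.9,0,0,0,100],
  ],
)

```text
time: 21.72
ee_pos: [0.4859, -0.1974, 0.2597]
eef_rot: [-0.094, 0.996, -0.0, 0.004]
ft_force: [-0.8, 0.0, 0.4]
width: 0.0726
```

Run:
```python
from h import *
p=look("wrist",["crucible_center"])
cv2.imwrite("pics/w12.png",p["image"][:,:,::-1])
c=proj(p,[.4845,-.1966,.098]);print(c)
circ(p,c,20,42,.098,-1);circ(p,c,20,42,.098,1)
rows([.653,-.081,.2],np.radians(101));rows([.653,-.081,.2],np.radians(-19))
s=r.read_state();print(s["ee_pos"],s["joint_positions"])
```

```text
crucible_center L 0.55 [357.  111.6] [ 0.4169 -0.166   0.0165]
[319.59211518 179.49684857]
circle [ 0.4848 -0.1965] diam 0.0501 n 135 res 0.00012
circle [ 0.4898 -0.1973] diam 0.0654 n 31 res 0.00026
shift [-0.937  0.408  0.279] turn [ 0.     0.001 -0.003]
shift [-0.937  0.408  0.279] turn [-0.     0.001 -0.669]
[ 0.48414582 -0.19624451  0.25559962] [-0.56935233  0.09288347  0.93659285  1.71996373 -0.07722847  1.36643813
  2.13952484]
```

View pics/w12.png

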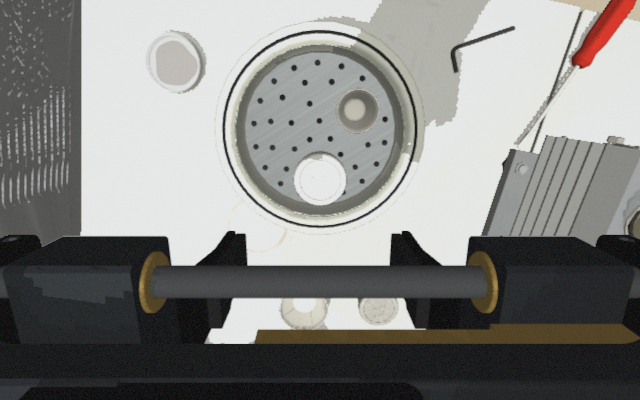

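Run:
```python
from h import *
p=eyes.camera("wrist")
for q in[(515,150),(485,235),(505,165)]:print(q,ray(p,q,0),ray(p,q,.08),ray(p,q,.12))
t=eyes.camera("top")
for q in[(322,150),(322,180),(318,230),(350,142),(350,130),(340,130)]:print(q,ray(t,q,0),ray(t,q,.1))
im=t["image"][100:260,270:430,::-1];cv2.imwrite("pics/t2.png",cv2.resize(im,None,fx=3.7,fy=3.7,interpolation=cv2.INTER_CUBIC))
```

```text
(515, 150) [0.42196056 0.03382863 0.        ] [ 0.42019166 -0.01280547  0.08      ] [ 0.41930721 -0.03612253  0.12      ]
(485, 235) [0.53381259 0.03244498 0.        ] [ 0.5106611  -0.01392461  0.08      ] [ 0.49908535 -0.03710941  0.12      ]
(505, 165) [0.44170344 0.02794953 0.        ] [ 0.43616032 -0.01756068  0.08      ] [ 0.43338876 -0.04031578  0.12      ]
(322, 150) [0.74478149 0.02554381 0.        ] [0.71096505 0.02583777 0.1       ]
(322, 180) [0.63868328 0.02175678 0.        ] [0.61248676 0.02232272 0.1       ]
(318, 230) [0.4681906  0.02886072 0.        ] [0.45423878 0.02891646 0.1       ]
(350, 142) [ 0.77740935 -0.0697513   0.        ] [ 0.74124959 -0.06261329  0.1       ]
(350, 130) [ 0.82113763 -0.06877927  0.        ] [ 0.78183733 -0.06171107  0.1       ]
(340, 130) [ 0.81977116 -0.03416236  0.        ] [ 0.780569   -0.02958033  0.1       ]
```

View pics/t2.png

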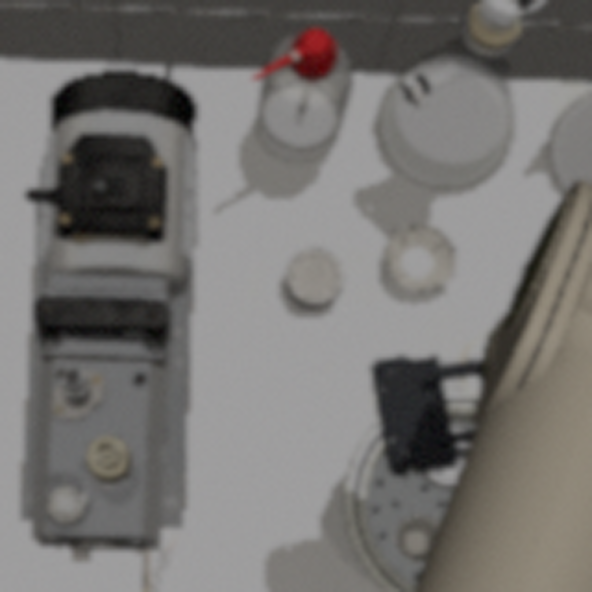

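Call:
play_rows(
  motion=[
    [-0.2,0.1,0,0,0,0.1,100],
    [-0.45,0.2,0,0,0,0.2,100],
    [-0.7,0.3,0,0,0,0.3,100],
    [-0.937,0.408,0.1,0,0,0.42,100],
    [-0.937,0.408,0.2,0,0,0.54,100],
  ],
)

```text
time: 22.55
ee_pos: [0.6546, -0.0773, 0.2114]
eef_rot: [0.324, 0.946, -0.001, -0.002]
ft_force: [-0.4, -0.7, -0.1]
width: 0.0873
```

Call:
play_rows(
  motion=[
    [0,0,0,0,0,0.12,100],
    [0,0,0,0,0,0.24,100],
    [0,0,0,0,0,0.36,100],
    [0,0,0,0,0,0.48,100],
    [0,0,0,0,0,0.58,100],
  ],
)

```text
time: 23.18
ee_pos: [0.6522, -0.0814, 0.2138]
eef_rot: [0.709, 0.705, -0.001, -0.001]
ft_force: [0.5, -0.7, 0.6]
width: 0.0869
```

Run:
```python
from h import *
p=look("wrist",["tin_a_center"])
s=r.read_state();print(s["ee_pos"],s["joint_positions"])
c=proj(p,[.653,-.082,.028]);print(c)
for d in eyes.regions_of(p,"tin_a_center"):
    q=d["xy"];print(d["p"],q,d["region"].sum())
circ(p,c,20,42,.028,-1);circ(p,c,20,42,.028,1)
np.save("pics/w13.npy",p["image"])
rows([.653,-.082,.02],0)
```

```text
[ 0.65231164 -0.08138051  0.21380313] [-0.67898022  0.65151812  1.14758732  1.42027999 -0.58935106  1.44542623
  0.45966635]
[319.69951396 176.45988805]
circle [ 0.6514 -0.0839] diam 0.0452 n 10 res 7e-05
circle [ 0.6527 -0.0857] diam 0.0538 n 45 res 0.00013
shift [-0.002  0.005  0.97 ] turn [-0.001  0.001  0.002]
```

Run:
```python
from h import *
p=eyes.camera("wrist")
g=cv2.cvtColor(p["image"],cv2.COLOR_RGB2GRAY)
H=cv2.HoughCircles(g[130:240,250:400],cv2.HOUGH_GRADIENT,1,5,param1=40,param2=8,minRadius=20,maxRadius=30)
for x,y,q in H[0][:6]: print(x+250,y+130,q,ray(p,(x+250,y+130),.028),"r mm",q/p["mtx"][0,0]*.35*1000)
c=proj(p,[.653,-.0855,.028])
for a,b in((20,33),(22,30)):
    for s in(1,-1):circ(p,c,a,b,.028,s)
```

```text
318.5 180.5 24.6 [ 0.6519687  -0.08638137  0.028     ] r mm 24.866895816178577
323.5 177.5 21.7 [ 0.6570992  -0.08320897  0.028     ] r mm 21.935432919321435
318.5 175.5 21.7 [ 0.65195124 -0.08113195  0.028     ] r mm 21.935432919321435
324.5 182.5 20.5 [ 0.65816903 -0.08847096  0.028     ] r mm 20.72241285880844
319.5 185.5 20.5 [ 0.65302098 -0.09166836  0.028     ] r mm 20.72241285880844
310.5 173.5 29.4 [ 0.64374358 -0.07907185  0.028     ] r mm 29.718972202146094
circle [ 0.6527 -0.0854] diam 0.0532 n 41 res 0.00014
circle [ 0.6323 -0.0897] diam 0.007 n 10 res 0.00029
circle [ 0.6528 -0.0855] diam 0.0532 n 44 res 0.00014
circle [ 0.6323 -0.0897] diam 0.007 n 10 res 0.00029
```

Call:
play_rows(
  motion=[
    [-0.021,0.003,0.25,0,0,0,100],
    [-0.021,0.003,0.5,0,0,0,100],
    [-0.021,0.003,0.7,0,0,0,100],
    [-0.021,0.003,0.85,0,0,0,100],
    [-0.021,0.003,0.85,0,0,0,100],
  ],
)

```text
time: 24.0
ee_pos: [0.6519, -0.0852, 0.0432]
eef_rot: [0.706, 0.708, -0.001, -0.002]
ft_force: [0.4, 0.1, 0.7]
width: 0.0868
```

Run:
```python
from h import *
rows([.653,-.0857,.0055],0)
s=r.read_state();print(s["ft_force"]);p=eyes.camera("wrist")
c=proj(p,[.653,-.0857,.028]);print(c)
for s in(1,-1):circ(p,c,30,50,.028,s)
```

```text
shift [-0.003  0.007  0.189] turn [-0.003 -0.     0.002]
[0.42110832 0.1366134  0.70245153]
[321.0461647  239.40755518]
circle [ 0.6536 -0.0852] diam 0.052 n 48 res 0.00012
circle [ 0.6533 -0.0828] diam 0.0442 n 35 res 0.00013
```

Diameter 52.0 mm at (0.6536, -0.0852): confirmed. Descend and grip.

Call:
play_rows(
  motion=[
    [-0.002,0.008,0.1,0,0,0,100],
    [-0.002,0.008,0.17,0,0,0,100],
    [-0.002,0.008,0.187,0,0,0,100],
    [-0.002,0.008,0.187,0,0,0,80],
    [-0.002,0.008,0.187,0,0,0,45],
  ],
)

```text
time: 24.68
ee_pos: [0.6554, -0.086, 0.0087]
eef_rot: [0.707, 0.707, 0.0, 0.0]
ft_force: [-0.2, -0.0, 0.2]
width: 0.0744
```

Call:
play_rows(
  motion=[
    [0,0,0,0,0,0,45],
    [0,0,0,0,0,0,45],
    [0,0,0,0,0,0,45],
    [0,0,0,0,0,0,45],
    [0,0,0,0,0,0,45],
  ],
)

```text
time: 25.3
ee_pos: [0.6552, -0.0858, 0.0083]
eef_rot: [0.707, 0.707, 0.0, 0.0]
ft_force: [-0.7, 0.4, 1.9]
width: 0.0511
```

Call:
play_rows(
  motion=[
    [0,0,-0.1,0,0,0,45],
    [0,0,-0.3,0,0,0,45],
    [0,0,-0.6,0,0,0,45],
    [0,0,-0.85,0,0,0,45],
    [0,0,-0.85,0,0,0,45],
  ],
)

```text
time: 25.92
ee_pos: [0.6568, -0.0872, 0.1835]
eef_rot: [0.707, 0.707, 0.002, 0.003]
ft_force: [0.2, 0.5, -1.5]
width: 0.051
```

Run:
```python
from h import *
s=r.read_state();print(s["ee_pos"],s["ft_force"],s["width"],s["joint_positions"])
p=eyes.camera("wrist");g=p["image"]
rows([.4298,-.2446,.175],np.radians(-19))
z=s["ee_pos"][2]+.0225
c=proj(p,s["ee_pos"]+[0,0,.0225]);print(c)
for k in(1,-1):circ(p,c,45,70,z,k)
t=eyes.camera("top")
for d in eyes.landmark_of(t,"tin_a_center"):print(d["p"],d["xy"],ray(t,d["xy"],.014))
```

```text
[ 0.65675343 -0.08720297  0.18353847] [ 0.16058938  0.52192564 -1.4667534 ] 0.050970035207781005 [-0.66329404  0.67364235  1.12558704  1.45529277 -0.61170348  1.38650225
  0.4829138 ]
shift [-0.79  -1.131  0.024] turn [ 0.002 -0.     0.212]
[319.42820267 270.49947129]
circle [ 0.6561 -0.0839] diam 0.0541 n 66 res 0.00013
circle [ 0.6577 -0.09  ] diam 0.0566 n 45 res 0.00032
0.7 [390.0, 225.8] [ 0.4891449  -0.20592357  0.014     ]
```

Call:
play_rows(
  motion=[
    [-0.2,-0.25,0,0,0,0.05,45],
    [-0.4,-0.5,0,0,0,0.1,45],
    [-0.6,-0.75,0,0,0,0.15,45],
    [-0.79,-1,0,0,0,0.21,45],
    [-0.79,-1,0,0,0,0.21,45],
  ],
)

```text
time: 26.7
ee_pos: [0.4511, -0.2466, 0.1774]
eef_rot: [0.815, 0.579, 0.001, -0.001]
ft_force: [0.9, 0.9, -0.8]
width: 0.0511
```

Run:
```python
from h import *
rows([.4298,-.2446,.09],np.radians(-19))
```

```text
shift [-0.027 -0.103  0.437] turn [-0.001 -0.002 -0.003]
```

Call:
play_rows(
  motion=[
    [-0.027,-0.103,0,0,0,0,45],
    [-0.027,-0.103,0,0,0,0,45],
  ],
)

```text
time: 26.95
ee_pos: [0.4334, -0.2416, 0.1776]
eef_rot: [0.813, 0.582, 0.001, -0.001]
ft_force: [0.7, 0.4, -0.9]
width: 0.0508
```

Run:
```python
from h import *
rows([.4298,-.2446,.085],np.radians(-19))
s=r.read_state();print(s["ee_pos"],s["joint_positions"],s["ft_force"])
p=eyes.camera("wrist");z=s["ee_pos"][2]+.0197
c=proj(p,s["ee_pos"]+[0,0,.0197])
for k in(1,-1):circ(p,c,45,66,z,k)
for n in["crucible_center","tin_a_center"]:
    for d in eyes.landmark_of(p,n):print(n,d["p"],d["xy"],ray(p,d["xy"],.084))
```

```text
shift [-0.021 -0.012  0.463] turn [-0.    -0.002  0.002]
[ 0.43340688 -0.24160603  0.17762486] [-0.78052878  0.16740908  1.32448472  1.89950872 -0.1768867   1.20759657
  0.27618828] [ 0.73759915  0.41597972 -0.89871065]
circle [ 0.4337 -0.2395] diam 0.056 n 61 res 0.00018
circle [ 0.4312 -0.2466] diam 0.0554 n 36 res 0.00025
crucible_center 0.58 [265.6, 119.8] [ 0.41659706 -0.17193696  0.084     ]
tin_a_center 0.76 [363.1, 123.4] [ 0.4826763  -0.19713915  0.084     ]
```

Call:
play_rows(
  motion=[
    [-0.02,-0.012,0.05,0,0,0,45],
    [-0.02,-0.012,0.1,0,0,0,45],
    [-0.02,-0.012,0.15,0,0,0,45],
  ],
)

```text
time: 27.48
ee_pos: [0.4303, -0.2456, 0.147]
eef_rot: [0.813, 0.582, -0.001, -0.0]
ft_force: [-0.3, 0.3, -0.6]
width: 0.0508
```

Run:
```python
from h import *
rows([.4298,-.2446,.085],np.radians(-19))
s=r.read_state();print(s["ee_pos"],s["joint_positions"])
```

```text
shift [ 0.004 -0.004  0.31 ] turn [-0.001  0.     0.002]
[ 0.43027197 -0.24557484  0.14701689] [-0.70617213  0.22621297  1.27587203  1.93860582 -0.23671201  1.14757209
  0.33235014]
```

Joint 3 moves away from its limit. Continue down.

Call:
play_rows(
  motion=[
    [0.003,-0.002,0.08,0,0,0,45],
    [0.003,-0.002,0.16,0,0,0,45],
    [0.003,-0.002,0.24,0,0,0,45],
    [0.003,-0.002,0.3,0,0,0,45],
    [0.003,-0.002,0.305,0,0,0,45],
  ],
)

```text
time: 28.1
ee_pos: [0.4298, -0.2449, 0.0863]
eef_rot: [0.813, 0.582, -0.001, -0.0]
ft_force: [-0.2, 0.1, -1.3]
width: 0.0508
```

Call:
play_rows(
  motion=[
    [0,0,0.005,0,0,0,45],
    [0,0,0.012,0,0,0,45],
    [0,0,0.02,0,0,0,45],
    [0,0,0.02,0,0,0,45],
  ],
)

```text
time: 28.6
ee_pos: [0.4303, -0.2448, 0.0831]
eef_rot: [0.813, 0.582, 0.0, -0.0]
ft_force: [-0.6, -0.3, -1.3]
width: 0.0513
```

Call:
play_rows(
  motion=[
    [0,0,0.006,0,0,0,45],
    [0,0,0.012,0,0,0,45],
    [0,0,0.018,0,0,0,45],
    [0,0,0.018,0,0,0,45],
  ],
)

```text
time: 29.1
ee_pos: [0.4302, -0.2449, 0.0794]
eef_rot: [0.813, 0.582, -0.0, -0.0]
ft_force: [0.2, -0.2, -1.1]
width: 0.0508
```

Call:
play_rows(
  motion=[
    [0,0,0.003,0,0,0,45],
    [0,0,0.005,0,0,0,45],
    [0,0,0.005,0,0,0,45],
  ],
)

```text
time: 29.48
ee_pos: [0.4302, -0.2449, 0.0785]
eef_rot: [0.813, 0.582, 0.0, -0.0]
ft_force: [-0.3, -0.1, -0.6]
width: 0.051
```

Call:
play_rows(
  motion=[
    [0,0,0.002,0,0,0,45],
    [0,0,0.004,0,0,0,45],
    [0,0,0.004,0,0,0,45],
  ],
)

```text
time: 29.85
ee_pos: [0.4303, -0.2449, 0.0781]
eef_rot: [0.813, 0.582, 0.0, -0.0]
ft_force: [-2.8, 1.8, 8.5]
width: 0.0514
```

Contact. Release and rise.

Call:
play_rows(
  motion=[
    [0,0,-0.002,0,0,0,45],
    [0,0,-0.002,0,0,0,62],
    [0,0,-0.002,0,0,0,66],
    [0,0,-0.002,0,0,0,70],
    [0,0,-0.002,0,0,0,70],
  ],
)

```text
time: 30.48
ee_pos: [0.4303, -0.2449, 0.0781]
eef_rot: [0.813, 0.582, 0.0, -0.0]
ft_force: [-0.2, -0.1, 0.1]
width: 0.0602
```

Call:
play_rows(
  motion=[
    [0,0,-0.1,0,0,0,70],
    [0,0,-0.3,0,0,0,70],
    [0,0,-0.6,0,0,0,70],
    [0,0,-0.9,0,0,0,80],
    [0,0,-0.9,0,0,0,100],
  ],
)

```text
time: 31.1
ee_pos: [0.432, -0.2461, 0.2617]
eef_rot: [0.813, 0.582, 0.005, 0.001]
ft_force: [0.3, 0.4, -1.2]
width: 0.0727
```

Run:
```python
from h import *
p=eyes.camera("wrist")
for X,z in(([.4302,-.2448,.098],.098),([.4845,-.1966,.098],.098)):
    c=proj(p,X);print(c)
    for k in(1,-1):circ(p,c,20,42,z,k)
c=proj(p,[.415,-.1727,.088]);circ(p,c,12,30,.088,1);circ(p,c,12,30,.088,-1)
cv2.imwrite("pics/w14.png",p["image"][:,:,::-1])
s=r.read_state();print(s["ee_pos"],s["joint_positions"])
# flange centre again: sealing ring
c=proj(p,[.4433,-.2048,.104]);print(c)
f=p["mtx"][0,0]/ (np.array(p["R"])@np.array([.4433,-.2048,.104])+p["t"])[2]
for k in(1,-1):circ(p,c,int(.081*f),int(.093*f),.104,k)
```

```text
[314.92773455 181.00955589]
circle [ 0.4236 -0.2471] diam 0.0646 n 47 res 0.00034
circle [ 0.429  -0.2383] diam 0.0625 n 26 res 0.00028
[353.7281352  113.62788611]
circle [ 0.4837 -0.1977] diam 0.0749 n 43 res 0.00029
circle [ 0.4855 -0.1963] diam 0.0502 n 75 res 0.00015
circle [ 0.4158 -0.1734] diam 0.0364 n 103 res 0.00011
circle [ 0.4111 -0.1714] diam 0.0328 n 80 res 0.00035
[ 0.43132526 -0.24483901  0.25950404] [-0.90566002 -0.0942649   1.30181078  1.78410969  0.08693859  1.37984726
  0.05097542]
[314.22226963 137.43785788]
circle [ 0.4414 -0.2112] diam 0.1663 n 104 res 0.00076
circle [ 0.4434 -0.2048] diam 0.1716 n 148 res 0.00013
```

Run:
```python
from h import *
p=eyes.camera("wrist")
c=proj(p,[.4302,-.2448,.098])
for a,b in((20,28),(24,32)):
    for k in(1,-1):circ(p,c,a,b,.098,k)
for n in["tin_a_center"]:
    for d in eyes.landmark_of(p,n):print(n,d["p"],d["xy"],ray(p,d["xy"],.084))
    for d in eyes.regions_of(p,n):print(n,d["p"],d["xy"],ray(p,d["xy"],.098),d["region"].sum())
rows([.43,-.05,.42],np.radians(-5))
```

```text
circle [ 0.4311 -0.2406] diam 0.0449 n 28 res 0.0001
circle [ 0.4299 -0.2457] diam 0.0496 n 50 res 0.00013
circle [ 0.4295 -0.2455] diam 0.055 n 35 res 0.00012
circle [ 0.4287 -0.2439] diam 0.0529 n 47 res 0.00023
tin_a_center 0.92 [351.9, 111.8] [ 0.48301572 -0.19381553  0.084     ]
tin_a_center 0.9 [354.3, 112.0] [ 0.48380336 -0.19401355  0.098     ] 2568
shift [ 0.92  -0.314 -0.815] turn [-0.001  0.    -0.154]
```

Call:
play_rows(
  motion=[
    [0,0,-0.3,0,0,0,100],
    [0.2,-0.1,-0.6,0,0,-0.04,100],
    [0.5,-0.2,-0.8,0,0,-0.08,100],
    [0.8,-0.3,-0.8,0,0,-0.12,100],
    [0.92,-0.31,-0.8,0,0,-0.15,100],
  ],
)

```text
time: 31.92
ee_pos: [0.4308, -0.048, 0.4172]
eef_rot: [0.738, 0.675, -0.001, -0.0]
ft_force: [-0.2, -0.7, 0.3]
width: 0.0871
```

Run:
```python
from h import *
s=r.read_state();print(s["ee_pos"],s["joint_positions"])
rows([.43,.15,.40],np.radians(15))
```

```text
[ 0.43084968 -0.0479517   0.41720326] [-0.93142031 -0.25354308  0.75422349  1.58956997  0.17644319  1.73879966
 -0.25397126]
shift [ 0.986 -0.093  0.084] turn [-0.002  0.001 -0.224]
```

Call:
play_rows(
  motion=[
    [0.25,0,0,0,0,-0.06,100],
    [0.5,0,0,0,0,-0.12,100],
    [0.8,-0.05,0,0,0,-0.18,100],
    [1,-0.09,0.05,0,0,-0.22,100],
    [1,-0.09,0.08,0,0,-0.22,100],
  ],
)

```text
time: 32.55
ee_pos: [0.4309, 0.1529, 0.3993]
eef_rot: [0.61, 0.792, -0.003, 0.0]
ft_force: [0.5, -1.4, 0.3]
width: 0.0872
```

Run:
```python
from h import *
s=r.read_state();print(s["ee_pos"],s["joint_positions"])
rows([.435,.285,.30],np.radians(34))
p=look("wrist",["lid_knob"])
```

```text
[0.43085433 0.15293314 0.39933993] [-1.10784933 -0.12834782  0.59839269  1.5749571   0.07468502  1.67737338
 -0.24813491]
shift [0.635 0.19  0.494] turn [-0.003  0.002 -0.214]
lid_knob L 0.96 [349.8  50.8] [0.4344 0.2962 0.071 ]
```

Call:
play_rows(
  motion=[
    [0.2,0.05,0.1,0,0,-0.1,100],
    [0.4,0.12,0.25,0,0,-0.2,100],
    [0.6,0.18,0.4,0,0,-0.21,100],
    [0.65,0.18,0.5,0,0,-0.21,100],
    [0.65,0.18,0.5,0,0,-0.21,100],
  ],
)

```text
time: 33.28
ee_pos: [0.4341, 0.2837, 0.3009]
eef_rot: [0.475, 0.88, -0.001, -0.0]
ft_force: [0.2, -0.7, 0.7]
width: 0.0869
```

Run:
```python
from h import *
s=r.read_state();print(s["ee_pos"],s["joint_positions"])
p=look("wrist",["lid_knob"])
c=proj(p,[.4344,.2905,.088]);print(c)
f=p["mtx"][0,0]/(np.array(p["R"])@np.array([.4344,.2905,.086])+p["t"])[2]
dark(p,c,int(.03*f),60,.086)
for k in(1,-1):circ(p,c,int(.008*f),int(.022*f),.084,k)
c=proj(p,[.4344,.2905,0.]);f=p["mtx"][0,0]/(np.array(p["R"])@np.array([.4344,.2905,.0])+p["t"])[2]
for k in(1,-1):circ(p,c,int(.085*f),int(.105*f),0.006,k)
```

```text
[0.43409372 0.2836763  0.30088939] [-1.19983055  0.05261175  0.56061958  1.63683316 -0.02720137  1.46303991
 -0.05615257]
lid_knob L 0.96 [324.2 157.2] [0.432  0.2976 0.071 ]
[322.71258789 166.09021209]
dark [311 146  25  28 550] [322.8 159.6] [0.4307 0.2963 0.086 ]
circle [0.4316 0.2953] diam 0.0298 n 112 res 0.00012Traceback (most recent call last):
  File "<stdin>", line 7, in <module>
  File "h.py", line 42, in circ
    s=np.linalg.lstsq(np.c_[2*W,np.ones(len(W))],(W**2).sum(1),rcond=None)[0]
                                                 ~~~~~~~~~~^^^
    return umr_sum(a, axis, dtype, out, keepdims, initial, where)
numpy.exceptions.AxisError: axis 1 is out of bounds for array of dimension 1
```

Run:
```python
from h import *
rows([.4316,.2953,.14],np.radians(34))
```

```text
shift [0.06  0.017 0.816] turn [ 0.001 -0.    -0.009]
```

Call:
play_rows(
  motion=[
    [0.06,0.017,0.2,0,0,0,100],
    [0.06,0.017,0.45,0,0,0,100],
    [0.06,0.017,0.7,0,0,0,100],
    [0.06,0.017,0.81,0,0,0,100],
    [0.06,0.017,0.81,0,0,0,100],
  ],
)

```text
time: 34.0
ee_pos: [0.4308, 0.2956, 0.1403]
eef_rot: [0.475, 0.88, -0.0, -0.0]
ft_force: [0.0, 0.2, 1.0]
width: 0.0872
```

Run:
```python
from h import *
p=look("wrist",["lid_knob"])
c=proj(p,[.4316,.2953,.088]);print(c)
f=p["mtx"][0,0]/(np.array(p["R"])@np.array([.4344,.2905,.086])+p["t"])[2]
for z in(.084,.088):circ(p,c,int(.01*f),int(.02*f),z,1)
c=proj(p,[.4316,.2953,.005]);f=p["mtx"][0,0]/(np.array(p["R"])@np.array([.4316,.2953,.005])+p["t"])[2]
for k in(1,-1):
    try:circ(p,c,int(.09*f),int(.102*f),0.005,k)
    except Exception:print("no fit")
rows([.4316,.2953,.057],np.radians(34))
```

```text
lid_knob L 0.89 [319.8 211.1] [0.4318 0.2952 0.071 ]
[319.77329349 218.66759625]
circle [0.4302 0.2965] diam 0.0325 n 163 res 0.00047
circle [0.4295 0.2976] diam 0.0319 n 163 res 0.00046
circle [0.4357 0.2897] diam 0.2052 n 14 res 0.00053
circle [0.4343 0.2926] diam 0.1962 n 42 res 0.00011
shift [-0.006 -0.005  0.425] turn [ 0.002 -0.    -0.008]
```

Call:
play_rows(
  motion=[
    [0.001,-0.003,0.12,0,0,0,100],
    [0.001,-0.003,0.25,0,0,0,100],
    [0.001,-0.003,0.35,0,0,0,100],
    [0.001,-0.003,0.41,0,0,0,100],
    [0.001,-0.003,0.41,0,0,0,60],
  ],
)

```text
time: 34.72
ee_pos: [0.4301, 0.2968, 0.0587]
eef_rot: [0.474, 0.88, 0.0, 0.0]
ft_force: [0.9, -0.3, 0.2]
width: 0.0825
```

Call:
play_rows(
  motion=[
    [0,0,0,0,0,0,50],
    [0,0,0,0,0,0,40],
    [0,0,0,0,0,0,30],
    [0,0,0,0,0,0,25],
    [0,0,0,0,0,0,20],
  ],
  squeeze=35,
)

```text
time: 35.35
ee_pos: [0.4297, 0.2967, 0.0582]
eef_rot: [0.474, 0.88, 0.0, -0.0]
ft_force: [-0.6, -1.3, -0.5]
width: 0.0347
```

Call:
play_rows(
  motion=[
    [0,0,0,0,0,0,20],
    [0,0,0,0,0,0,20],
    [0,0,0,0,0,0,20],
    [0,0,0,0,0,0,20],
  ],
)

```text
time: 35.85
ee_pos: [0.4298, 0.2968, 0.0582]
eef_rot: [0.474, 0.88, 0.0, 0.0]
ft_force: [2.3, 1.0, -1.5]
width: 0.0291
```

Call:
play_rows(
  motion=[
    [0,0,-0.05,0,0,0,20],
    [0,0,-0.15,0,0,0,20],
    [0,0,-0.35,0,0,0,20],
    [0,0,-0.5,0,0,0,20],
    [0,0,-0.5,0,0,0,20],
  ],
)

```text
time: 36.48
ee_pos: [0.4306, 0.2973, 0.1603]
eef_rot: [0.474, 0.88, 0.002, 0.0]
ft_force: [0.3, -0.3, -3.4]
width: 0.029
```

Run:
```python
from h import *
s=r.read_state();print(s["ee_pos"],s["ft_force"],s["torque"],s["width"],s["joint_positions"])
p=eyes.camera("wrist");e=s["ee_pos"];u=e[2]-.0582
Rt=Ro.from_quat(s["eef_rot"])
c=proj(p,[e[0],e[1],u+.088]);f=p["mtx"][0,0]/(np.array(p["R"])@np.array([e[0],e[1],u+.086])+p["t"])[2]
print(c,f)
for z in(.084,.088):
    for k in (1,-1):
        try:
            q=circ(p,c,int(.008*f),int(.022*f),u+z,k);print("tool",Rt.inv().apply([q[0]-e[0],q[1]-e[1],0]))
        except Exception as x:print("nofit")
c=proj(p,[e[0],e[1],u+.004]);f=p["mtx"][0,0]/(np.array(p["R"])@np.array([e[0],e[1],u])+p["t"])[2];print(c,f)
for z in (0,.006):
  for k in(1,-1):
    try:q=circ(p,c,int(.085*f),int(.105*f),u+z,k);print("tool",Rt.inv().apply([q[0]-e[0],q[1]-e[1],0]))
    except Exception:print("no fit")
```

```text
[0.43060459 0.2973344  0.16033039] [ 0.34508318 -0.27544852 -3.44897263] [-0.03508516  0.03136951 -0.00731671] 0.02895827729079641 [-1.19462515  0.15543082  0.55491798  1.8404255  -0.09004065  1.16649671
 -0.02787067]
[319.56234714 278.85495108] 2317.602920488371
circle [0.4291 0.2981] diam 0.0379 n 66 res 0.00018
tool [ 1.47111695e-03 -8.40735767e-04 -1.09051768e-06]
circle [0.4319 0.2938] diam 0.0426 n 31 res 0.0002
tool [-3.70596856e-03 -8.56085419e-04 -8.10155647e-06]
circle [0.428  0.2998] diam 0.0368 n 66 res 0.00018
tool [ 3.52295066e-03 -8.48428825e-04  1.63791193e-06]
circle [0.4307 0.2956] diam 0.0413 n 31 res 0.00019
tool [-1.50326600e-03 -8.63331163e-04 -5.16881357e-06]
[318.57084147 216.81763537] 1490.0190998018948
circle [0.4195 0.3162] diam 0.2389 n 4 res 0.00018
tool [2.19017289e-02 1.07846486e-03 3.33574671e-05]
circle [0.4347 0.2916] diam 0.2001 n 41 res 0.0001
tool [-7.09306310e-03  2.68818780e-04 -8.54842104e-06]
circle [0.4187 0.3173] diam 0.2324 n 4 res 0.00018
tool [2.32570092e-02 1.01926256e-03 3.49622300e-05]
circle [0.4335 0.2933] diam 0.1947 n 41 res 0.0001
tool [-4.95152084e-03  2.31571935e-04 -5.80728149e-06]
```

Call:
play_rows(
  motion=[
    [0,0,-0.25,0,0,0,20],
    [0,0,-0.5,0,0,0,20],
    [0,0,-0.75,0,0,0,20],
    [0,0,-1,0,0,0,20],
    [0,0,-1,0,0,0,20],
  ],
)

```text
time: 37.15
ee_pos: [0.4306, 0.2972, 0.3601]
eef_rot: [0.474, 0.88, 0.002, 0.0]
ft_force: [0.7, 0.6, -3.6]
width: 0.0291
```

Run:
```python
from h import *
s=r.read_state();print(s["ee_pos"],s["ft_force"],s["width"],s["joint_positions"])
rows([.43,.13,.40],np.radians(15))
```

```text
[0.43057078 0.29723322 0.36008741] [ 0.65957944  0.62664761 -3.57104123] 0.029124167119238924 [-1.22306689  0.05137623  0.56269771  1.51688884 -0.02793206  1.57766364
 -0.07911441]
shift [-0.697 -0.461 -0.202] turn [ 0.002 -0.001  0.204]
```

Call:
play_rows(
  motion=[
    [-0.05,-0.03,-0.3,0,0,0,20],
    [-0.2,-0.13,-0.35,0,0,0.05,20],
    [-0.4,-0.26,-0.35,0,0,0.1,20],
    [-0.6,-0.4,-0.35,0,0,0.15,20],
    [-0.7,-0.46,-0.35,0,0,0.2,20],
  ],
)

```text
time: 37.78
ee_pos: [0.4296, 0.1264, 0.4262]
eef_rot: [0.608, 0.794, -0.001, -0.001]
ft_force: [-0.3, 1.4, -2.0]
width: 0.0293
```

Run:
```python
from h import *
s=r.read_state();print(s["ee_pos"],s["ft_force"],s["width"],s["joint_positions"])
rows([.43,-.05,.42],np.radians(-5))
```

```text
[0.42959214 0.12639615 0.42618376] [-0.30675326  1.43160567 -1.97206458] 0.029320990923931534 [-1.12236507 -0.15816582  0.63882967  1.53535156  0.09500164  1.7353856
 -0.21116194]
shift [-0.852 -0.227  0.032] turn [-0.002  0.     0.223]
```

Call:
play_rows(
  motion=[
    [-0.2,-0.05,0,0,0,0.06,20],
    [-0.4,-0.1,0,0,0,0.12,20],
    [-0.6,-0.17,0,0,0,0.18,20],
    [-0.85,-0.23,0,0,0,0.22,20],
    [-0.85,-0.23,0,0,0,0.22,20],
  ],
)

```text
time: 38.4
ee_pos: [0.43, -0.0523, 0.4273]
eef_rot: [0.737, 0.676, -0.0, -0.0]
ft_force: [-0.3, 0.2, -3.7]
width: 0.0295
```

Run:
```python
from h import *
s=r.read_state();print(s["ee_pos"],s["ft_force"],s["width"],s["joint_positions"])
rows([.4447,-.2021,.30],np.radians(-25))
```

```text
[ 0.42998536 -0.05230457  0.42733361] [-0.27934044  0.16880456 -3.71551194] 0.029505918204132123 [-0.96791191 -0.2662618   0.78241327  1.56838992  0.18933331  1.76150216
 -0.25450996]
shift [-0.74   0.139  0.636] turn [-0.001 -0.     0.222]
```

Call:
play_rows(
  motion=[
    [-0.2,0.04,0,0,0,0.06,20],
    [-0.4,0.08,0.05,0,0,0.12,20],
    [-0.6,0.12,0.2,0,0,0.18,20],
    [-0.74,0.14,0.45,0,0,0.22,20],
    [-0.74,0.14,0.63,0,0,0.22,20],
  ],
)

```text
time: 39.02
ee_pos: [0.4452, -0.1992, 0.2993]
eef_rot: [0.841, 0.54, -0.001, -0.0]
ft_force: [0.9, 0.8, -3.6]
width: 0.0292
```

Run:
```python
from h import *
s=r.read_state();print(s["ee_pos"],s["ft_force"],s["width"],s["joint_positions"])
rows([.4447,-.2021,.19],np.radians(-25))
```

```text
[ 0.44524119 -0.19920066  0.29933272] [ 0.91075868  0.84764538 -3.56217457] 0.029238058447131562 [-0.87225774 -0.13213254  1.12967354  1.72811286  0.12105062  1.47316689
 -0.1869701 ]
shift [-0.014  0.005  0.547] turn [-0.001  0.001  0.005]
```

Call:
play_rows(
  motion=[
    [-0.014,0.005,0.15,0,0,0,20],
    [-0.014,0.005,0.3,0,0,0,20],
    [-0.014,0.005,0.45,0,0,0,20],
    [-0.014,0.005,0.55,0,0,0,20],
    [-0.014,0.005,0.55,0,0,0,20],
  ],
)

```text
time: 39.65
ee_pos: [0.4451, -0.1995, 0.1904]
eef_rot: [0.84, 0.542, -0.002, -0.001]
ft_force: [-0.3, -0.2, -3.4]
width: 0.0291
```

Run:
```python
from h import *
rows([.4447,-.2021,.166],np.radians(-25))
s=r.read_state();e=s["ee_pos"];print(e,s["ft_force"],s["joint_positions"][2])
Rt=Ro.from_quat(s["eef_rot"])
p=eyes.camera("wrist");u=e[2]-.0582
print("eig tilt",Rt.apply([0,0,1]))
for nm,z,r0,r1,ctr in(("lid",u+.009,.088,.104,e),("bowl",.104,.08,.1,[.4434,-.2048])):
    X=np.array([ctr[0],ctr[1],z]);c=proj(p,X);f=p["mtx"][0,0]/(np.array(p["R"])@X+p["t"])[2];print(nm,c,f*.09)
    for k in(1,-1):
        try:circ(p,c,int(r0*f),int(r1*f),z,k)
        except Exception:print("no fit")
t=eyes.camera("top")
for n,z in(("lid_knob",u+.071),("flange",.104)):
    for d in eyes.landmark_of(t,n):print(n,d["p"],d["xy"],ray(t,d["xy"],z))
```

```text
shift [-0.012  0.004  0.122] turn [-0.002  0.002  0.008]
[ 0.44506847 -0.1994981   0.19040394] [-0.27413381 -0.2062209  -3.37060974] 1.246621657097728
eig tilt [-4.27340151e-03 -6.75956510e-04 -9.99990641e-01]
lid [318.77171748 218.32930973] 139.42508463608627
circle [ 0.4396 -0.2011] diam 0.189 n 10 res 0.00015
circle [ 0.4426 -0.2012] diam 0.1869 n 17 res 0.0001
bowl [319.72476766 209.3595498 ] 119.47200557024385
circle [ 0.4385 -0.2139] diam 0.1885 n 27 res 0.00026
circle [ 0.4346 -0.2212] diam 0.1773 n 15 res 0.00025
lid_knob 0.84 [401.5, 228.2] [ 0.45402197 -0.2060203   0.20320394]
```

Call:
play_rows(
  motion=[
    [-0.012,0.004,0.04,0,0,0.005,20],
    [-0.012,0.004,0.08,0,0,0.005,20],
    [-0.012,0.004,0.11,0,0,0.005,20],
    [-0.012,0.004,0.122,0,0,0.005,20],
    [-0.012,0.004,0.122,0,0,0.005,20],
  ],
)

```text
time: 40.48
ee_pos: [0.4464, -0.2022, 0.1676]
eef_rot: [0.842, 0.539, -0.0, -0.0]
ft_force: [-0.7, -0.3, -3.6]
width: 0.029
```

Run:
```python
from h import *
rows([.4447,-.2021,.162],np.radians(-25))
s=r.read_state();e=s["ee_pos"];print(e,s["ft_force"],s["joint_positions"][2])
# where the lid's rim stands relative to bowl flange, in scene camera: column extents via edges
p=eyes.camera("scene");g=cv2.cvtColor(p["image"],cv2.COLOR_RGB2GRAY)
for X in([.4433,-.2048,.104],[.4433,-.2048,.118]):
    print(proj(p,X))
x,y=proj(p,[.4433,-.2048,.104]).astype(int)
for dy in(-12,-9,-6,-4,-2,0,2,4):
    print(dy,[int(v) for v in g[y+dy,x-48:x-20]],"|",[int(v) for v in g[y+dy,x+20:x+48]])
```

```text
shift [-0.003 -0.008  0.028] turn [-0.     0.     0.003]
[ 0.44639694 -0.20224246  0.16759703] [-0.74524326 -0.2663381  -3.5873984 ] 1.2410265785675603
[387.16553444 170.49808508]
[387.35792509 166.85344926]
-12 [156, 155, 155, 155, 155, 155, 154, 154, 153, 153, 153, 151, 146, 136, 125, 134, 174, 187, 188, 188, 189, 188, 188, 188, 188, 188, 188, 188] | [99, 93, 93, 93, 98, 98, 97, 97, 97, 97, 99, 102, 96, 97, 97, 100, 96, 94, 96, 96, 97, 97, 98, 97, 97, 96, 97, 96]
-9 [145, 143, 143, 142, 138, 136, 127, 126, 122, 117, 119, 126, 134, 164, 179, 186, 188, 188, 189, 189, 188, 189, 188, 186, 185, 184, 181, 174] | [163, 165, 139, 114, 102, 96, 95, 94, 95, 95, 92, 93, 93, 92, 93, 95, 95, 95, 96, 97, 97, 98, 97, 97, 97, 97, 97, 96]
-6 [179, 179, 177, 156, 140, 134, 131, 131, 132, 132, 132, 138, 145, 175, 186, 188, 188, 189, 188, 188, 188, 185, 182, 182, 178, 165, 149, 130] | [136, 151, 168, 180, 182, 175, 141, 116, 114, 112, 102, 97, 96, 96, 95, 95, 94, 93, 92, 94, 94, 95, 97, 99, 100, 99, 98, 97]
-4 [188, 188, 189, 188, 187, 183, 180, 180, 180, 180, 181, 186, 187, 188, 188, 188, 188, 188, 1
[... 620 characters left out ...]
19, 140, 157, 160, 165, 173, 173, 182, 188, 188, 189, 188, 188, 188, 188, 188, 188, 188, 187, 187, 181, 177, 177, 174, 143, 116]
2 [184, 188, 188, 189, 188, 188, 188, 188, 188, 189, 188, 188, 188, 188, 188, 189, 189, 189, 189, 186, 155, 119, 118, 144, 160, 158, 151, 138] | [114, 117, 136, 155, 162, 156, 157, 142, 172, 186, 189, 188, 189, 188, 189, 189, 188, 188, 188, 189, 188, 188, 188, 188, 188, 188, 188, 188]
4 [162, 173, 184, 187, 188, 188, 188, 188, 188, 188, 188, 188, 189, 189, 188, 188, 189, 188, 189, 186, 162, 138, 116, 103, 115, 148, 157, 159] | [142, 153, 158, 161, 157, 135, 116, 127, 160, 182, 188, 188, 188, 188, 188, 188, 188, 188, 188, 188, 188, 189, 188, 188, 188, 189, 188, 188]
```

Call:
play_rows(
  motion=[
    [-0.003,-0.006,0.004,0,0,0,20],
    [-0.003,-0.006,0.01,0,0,0,20],
    [-0.003,-0.006,0.016,0,0,0,20],
    [-0.003,-0.006,0.02,0,0,0,20],
    [-0.003,-0.006,0.02,0,0,0,20],
  ],
)

```text
time: 41.15
ee_pos: [0.4451, -0.2022, 0.1636]
eef_rot: [0.842, 0.54, -0.0, -0.0]
ft_force: [-0.0, 0.5, -3.1]
width: 0.0289
```

Call:
play_rows(
  motion=[
    [0,0,0.003,0,0,0,20],
    [0,0,0.006,0,0,0,20],
    [0,0,0.006,0,0,0,20],
  ],
)

```text
time: 41.52
ee_pos: [0.4452, -0.2022, 0.1625]
eef_rot: [0.842, 0.54, -0.0, -0.0]
ft_force: [0.4, 0.3, -3.3]
width: 0.0294
```

Call:
play_rows(
  motion=[
    [0,0,0.002,0,0,0,20],
    [0,0,0.004,0,0,0,20],
    [0,0,0.004,0,0,0,20],
  ],
)

```text
time: 41.9
ee_pos: [0.4452, -0.2022, 0.1622]
eef_rot: [0.842, 0.54, 0.0, -0.0]
ft_force: [-4.4, 1.7, 7.1]
width: 0.029
```

Call:
play_rows(
  motion=[
    [0,0,-0.002,0,0,0,22],
    [0,0,-0.002,0,0,0,40],
    [0,0,-0.002,0,0,0,55],
    [0,0,-0.002,0,0,0,70],
    [0,0,-0.002,0,0,0,100],
  ],
)

```text
time: 42.52
ee_pos: [0.4452, -0.2022, 0.1621]
eef_rot: [0.842, 0.54, 0.0, 0.0]
ft_force: [0.4, 0.4, -0.1]
width: 0.0566
```

Call:
play_rows(
  motion=[
    [0,0,-0.05,0,0,0,100],
    [0,0,-0.25,0,0,0,100],
    [0,0,-0.5,0,0,0,100],
    [0,0,-0.8,0,0,0,100],
    [0,0,-1,0,0,0,100],
  ],
)

```text
time: 43.15
ee_pos: [0.4452, -0.2029, 0.3653]
eef_rot: [0.842, 0.539, 0.002, 0.0]
ft_force: [1.0, 0.1, -0.6]
width: 0.0871
```

```bash
cat > m.py <<'E'
from h import *
s=r.read_state();print(s["ee_pos"],s["ft_force"],s["width"])
p=eyes.camera("wrist");np.save("pics/w15.npy",p["image"])
def F(nm,X,r0,r1):
    X=np.array(X);c=proj(p,X);f=p["mtx"][0,0]/(np.array(p["R"])@X+p["t"])[2];print(nm,c,f*r1)
    for k in(1,-1):
        try:circ(p,c,int(r0*f),int(r1*f),X[2],k)
        except Exception:print("nofit")
F("knob",[.4434,-.2048,.188],.01,.02)
F("knobz192",[.4434,-.2048,.192],.01,.02)
F("ring",[.4434,-.2048,.104],.083,.092)
F("outer",[.4434,-.2048,.104],.092,.101)
F("lid outer",[.4434,-.2048,.112],.091,.101)
for d in eyes.landmark_of(p,"lid_knob"):print(d["p"],d["xy"],ray(p,d["xy"],.175))
E
python3 m.py
```

```text
[ 0.44522575 -0.20290117  0.36525511] [ 0.97879385  0.06065356 -0.62940733] 0.0870601610990419
knob [317.03030807 180.48141781] 19.908272067893524
circle [ 0.4445 -0.2035] diam 0.0318 n 114 res 0.00025
nofit
knobz192 [317.02884973 181.3343826 ] 20.13173388485441
circle [ 0.4448 -0.2026] diam 0.0313 n 130 res 0.00026
nofit
ring [317.05486826 166.11645035] 74.2665515848232
circle [ 0.4429 -0.2071] diam 0.1659 n 39 res 0.00013
nofit
outer [317.05486826 166.11645035] 81.53175771812114
circle [ 0.5019 -0.1781] diam 0.3079 n 3 res 0.0
circle [ 0.4453 -0.2099] diam 0.201 n 33 res 0.00023
lid outer [317.05293659 167.24626503] 83.02651546082723
circle [ 0.4574 -0.2037] diam 0.2217 n 6 res 0.00015
circle [ 0.4463 -0.2086] diam 0.1976 n 31 res 0.00016
0.74 [318.8, 176.6] [ 0.44561593 -0.20437986  0.175     ]
```

Call:
play_rows(
  motion=[
    [0,0,-0.2,0,0,0,100],
    [0.3,0,-0.3,0,0,0,100],
    [0.6,0,-0.3,0,0,0,100],
    [0.9,0,-0.3,0,0,0,100],
    [1,0,-0.3,0,0,0,100],
  ],
)

```text
time: 43.88
ee_pos: [0.5295, -0.0163, 0.4212]
eef_rot: [0.841, 0.542, -0.001, 0.0]
ft_force: [0.9, -0.5, 0.1]
width: 0.087
```

Call:
play_rows(
  motion=[
    [0.3,-0.2,0,0,0,-0.06,100],
    [0.6,-0.4,0,0,0,-0.12,100],
    [0.9,-0.6,0,0,0,-0.18,100],
    [1,-0.7,0,0,0,-0.24,100],
    [1,-0.7,0,0,0,-0.3,100],
  ],
)

```text
time: 44.5
ee_pos: [0.4832, 0.2241, 0.4214]
eef_rot: [0.689, 0.725, -0.001, 0.0]
ft_force: [-0.8, -1.1, -1.0]
width: 0.0867
```

Run:
```python
from h import *
print(r.read_state()["ee_pos"],r.read_state()["joint_positions"])
t=eyes.camera("top")
cv2.imwrite("pics/top9.png",t["image"][:,:,::-1])
old=dict(t);old["image"]=cv2.imread("pics/top0.png")[:,:,::-1].copy()
def F(p,nm,X,r0,r1):
    X=np.array(X);c=proj(p,X);f=p["mtx"][0,0]/(np.array(p["R"])@X+p["t"])[2];print(nm,c,f*r1)
    for k in(1,-1):
        try:circ(p,c,r0*f,r1*f,X[2],k)
        except Exception:print("nofit")
for nm,p in(("old",old),("new",t)):
    F(p,nm+" outer",[.4434,-.2048,.104],.09,.102)
    F(p,nm+" ring",[.4434,-.2048,.104],.08,.092)
    F(p,nm+" lidouter",[.4434,-.2048,.112],.09,.102)
c=proj(t,[.4434,-.2048,.19]);print(c);dark(t,c,10,90,.19,5)
c=proj(t,[.4434,-.2048,.19]);g=cv2.cvtColor(t["image"],cv2.COLOR_RGB2GRAY);x,y=c.astype(int)
print(g[y-8:y+9,x-9:x+10])
F(old,"lid on table outer",[.4316,.2953,.008],.09,.102)
c=proj(old,[.4316,.2953,.086]);dark(old,c,10,90,.086,5)
for n,z in(("lid_knob",.175),("desiccator",0)):
    for d in eyes.landmark_of(t,n):print(n,d["p"],d["xy"],ray(t,d["xy"],z))
for n in("open_tin_center","evaporating_dish_center","petri_dish_center","tin_a_center","crucible_center"):
    for d in eyes.landmark_of(t,n):print(n,round(d["p"],2),ray(t,d["xy"],Z[n]).round(3))
```

```text
[0.48324348 0.22407461 0.42139839] [-1.30386373  0.1084471   0.88217561  1.36376545 -0.08377415  1.70963153
 -0.38598243]
old outer [394.65595026 236.29360216] 33.533975514109336
nofit
nofit
old ring [394.65595026 236.29360216] 30.246330855863324
circle [ 0.4296 -0.2127] diam 0.1919 n 13 res 0.00011
nofit
old lidouter [395.13774041 235.96574715] 33.73802405704356
nofit
nofit
new outer [394.65595026 236.29360216] 33.533975514109336
nofit
nofit
new ring [394.65595026 236.29360216] 30.246330855863324
nofit
nofit
new lidouter [395.13774041 235.96574715] 33.73802405704356
nofit
nofit
[400.16184305 232.54687861]
dark [394 228  11  10  93] [399.  232.5] [ 0.4433 -0.2016  0.19  ]
[[141 141 141 142 140 142 141 141 140 134 135 138 141 143 144 141 138 134
  136]
 [141 141 142 141 142 141 140 139 139 136 137 141 142 143 144 142 140 139
  140]
 [142 141 141 142 141 140 137 134 130 131 135 139 142 143 143 143 143 141
  141]
 [142 143 142 141 138 131 123 111 103 102 116 125 132 140 142 142 142 142
  142]
 [141 141 141 138 130 110  83  63  57  57  65  84 109 130 139 141 142 142
  142]
 [140 141 140 
[... 649 characters left out ...]
25  98  71  52  46  45  57  79  98 117 133 138 138 138 137
  138]
 [143 143 143 139 127 112 100  93  93 102 115 128 133 137 139 139 136 138
  136]
 [143 142 140 141 140 137 134 128 127 132 135 137 138 139 137 137 138 137
  136]
 [143 140 139 139 141 142 141 137 137 137 140 139 138 139 138 137 137 135
  136]]
lid on table outer [235.96792637 237.66163845] 31.27060746750929
nofit
nofit
dark [228 230  10  10  77] [232.4 234.4] [0.4325 0.2922 0.086 ]
lid_knob 0.87 [398.5, 230.8] [ 0.4503987  -0.20294524  0.175     ]
open_tin_center 0.44 [ 0.672 -0.185  0.01 ]
evaporating_dish_center 0.63 [ 0.676 -0.192  0.012]
petri_dish_center 0.51 [ 0.405 -0.367  0.008]
tin_a_center 0.35 [ 0.412 -0.369  0.014]
```

```bash
sed -i 's/d.max(1)>4/d.max(1)>TH/; s/^import numpy as np,cv2/import numpy as np,cv2\nTH=4/' h.py
python3 - <<'E'
import h
from h import *
h.TH=0.8
t=eyes.camera("top")
old=dict(t);old["image"]=cv2.imread("pics/top0.png")[:,:,::-1].copy()
def F(p,nm,X,r0,r1):
    X=np.array(X);c=proj(p,X);f=p["mtx"][0,0]/(np.array(p["R"])@X+p["t"])[2];print(nm)
    for k in(1,-1):
        try:circ(p,c,r0*f,r1*f,X[2],k)
        except Exception:print("nofit")
for nm,p in(("old",old),("new",t)):
    F(p,nm+" outer",[.4434,-.2048,.104],.09,.104)
    F(p,nm+" ring",[.4434,-.2048,.104],.078,.092)
    F(p,nm+" lidouter",[.4434,-.2048,.110],.09,.104)
    F(p,nm+" knob",[.4434,-.2020,.188],.008,.022)
F(old,"table lid outer",[.4325,.2922,.006],.09,.104)
F(old,"table knob",[.4325,.2922,.084],.008,.022)
w=eyes.camera("wrist")
E
```

```text
old outer
circle [ 0.4457 -0.2046] diam 0.1812 n 107 res 0.00027
circle [ 0.4462 -0.2041] diam 0.1936 n 48 res 0.00017
old ring
circle [ 0.4445 -0.2042] diam 0.1574 n 98 res 0.00028
circle [ 0.4454 -0.2036] diam 0.1685 n 49 res 0.00014
old lidouter
circle [ 0.4451 -0.2044] diam 0.1819 n 122 res 0.00037
circle [ 0.4451 -0.2027] diam 0.1921 n 45 res 0.00017
old knob
circle [ 0.4362 -0.2018] diam 0.0302 n 36 res 0.00016
circle [ 0.4482 -0.2033] diam 0.0329 n 60 res 0.00153
new outer
circle [ 0.4422 -0.1995] diam 0.1922 n 99 res 0.00071
circle [ 0.4462 -0.2052] diam 0.19 n 33 res 0.00013
new ring
circle [ 0.4462 -0.2057] diam 0.1614 n 121 res 0.00039
circle [ 0.4407 -0.2014] diam 0.1765 n 45 res 4e-05
new lidouter
circle [ 0.442  -0.1993] diam 0.1934 n 75 res 0.00046
circle [ 0.4457 -0.2042] diam 0.19 n 39 res 0.00017
new knob
circle [ 0.4437 -0.2024] diam 0.0297 n 126 res 0.00032
nofit
table lid outer
circle [0.4309 0.2932] diam 0.1917 n 88 res 0.00035
circle [0.0167 0.2944] diam 0.6505 n 2 res 0.0
table knob
circle [0.4329 0.2926] diam 0.0295 n 117 res 0.00034
nofit
```

Run:
```python
from h import *
s=r.read_state();print(s["time"],s["ee_pos"],s["joint_vel"].round(3))
job.close_job()
```

```text
45.0 [0.48521277 0.21918717 0.4222175 ] [-0.002  0.004 -0.002 -0.002 -0.    -0.     0.004]
the job is handed in; nothing more can be done
```

I hung the crucible in the large hole, stood both lidded tins on the plate, set the lid on the flange and handed the job in at 45 s. The arm was clear of everything.

- **Crucible and tins:** A wrist picture after release showed the crucible seated. The first tin measured within about 1 mm of its planned spot. The second also measured within about 1 mm, but from circle fits only: the tin network did not pick it out, and the 16-picture limit kept me from viewing it.
- **Lid:** It met the flange at the expected height, with about 7 N on the wrist. The cameras disagree on how well centred it is. Both put it about 1.7 mm off towards +y; in x the wrist camera says +1.2 mm and the top camera −1.6 mm. I judged about 2 mm acceptable on the 18 mm flange and did not move it again. I have no picture of the closed lid.
- **Forces:** The highest I saw was about 17 N, when the first tin met the plate.
- **Left alone:** The porcelain dish and the petri dish read where they first stood, within network noise. The open tin was never approached, but the last look did not find it, so its position is not rechecked.

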